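# Hand over the finished sensor units through the one-way gate

## Robot

A 6-joint arm with a two-finger parallel gripper is mounted at the origin on the work surface. World frame = base frame: x ahead of the robot, y to its left, z up, the work surface at z = 0. Lengths are in m, angles in rad, forces in N, time in s.
With the tool pointing down it reaches from about 0.375 to 0.9 m from the base axis. Payload 3.1 kg.
Tool frame: the origin (TCP) lies midway between the tips of the shut fingers; the grasp point (between the pads) lies 19 mm behind it (manip.grasp_offset is the distance from the TCP to the grasp point, in m); z points along the fingers, y is the line along which they close (so a half turn about z gives the same grasp; the last joint's range is limited). The gripper opens to 85 mm and grips with 20 to 120 N. Pads are 22 mm wide; open, the fingers measure 114 mm over their backs; the gripper's body (76 mm by 85 mm) begins 54 mm behind the grasp point. The pads swing forward as they close: fully open they stand 13 mm farther back than shut.
Start: joints at [-1.395, 0.527, 1.433, -0, 1.181, -0.178], TCP at [0.217, -0.586, 0.231] pointing down, gripper open.
Joint ranges: [-3.08, 3.08], [-0.75, 2.2], [0.22, 2.44], [-1.43, 4.57], [0, 2.65], [-2.85, 2.85]. Speed limits (rad/s): [2.79, 2.79, 3.14, 3.14, 3.14, 3.14].

## Interface

Orientations are given as a unit quaternion [x, y, z, w].
In Python, from station import sensors, cams, order, manip gives the robot as it stands.
- The arm moves only by the tool move_arm, never from a script. Its argument "targets" is a list of rows, each an object of numbers: "dx", "dy", "dz": the shift along the world's x, y, z normalised to -1 to 1, where 1 is 25 mm; "rx", "ry", "rz": the turn, a rotation vector about the world's x, y, z normalised to -1 to 1, where 1 is 30 degrees. A call has exactly 10 rows; each row shifts and turns the commanded pose from where the row before left it; what a row does not reach is not made up. A row lasts 1/8 s, in which the tool goes at most 62.5 mm and 10.7 degrees, less where a joint would pass 70% of its speed; a pose out of reach is approached as far as the arm can. A call with a number of a shift or a turn outside -1 to 1 is refused whole. A call with a gripper value outside its range is refused whole. "claw" is the opening in per cent of the stroke, from 0 (shut) to 100 (fully open), set as the call begins (left out, the last holds). The fingers move at their own pace and stop on an object; "newtons" is the grip in N (left out, the last holds). Time passes only in rows, so rows that do not move let the fingers close, or fill a call up. It gives the time, the measured TCP pose, the force, the opening and the grip force at its end, in the units of the state.
- sensors.sense(): the state, without advancing time (a new reading comes with each control period).
- cams.snapshot(name): name is "scene" or "top" or "wrist"; returns the picture (384x512x3 uint8, red, green, blue); there is no depth.
- cams.camera_model(name): a dict with "fx", "fy", "cx", "cy" (pixels), "extrinsics" (4x4, takes a point from world to camera coordinates). Camera axes: x right, y down, z forward; pixel columns grow to the right and rows downward; lengths in m; the calibration is good to about 2 mm. A picture is of the moment at which its call begins: read the wrist's pose just before it. camera_model takes no time and is no camera call; for the wrist camera it gives the pose at the moment of the call.
- order.sign_off(): hands the job in; it is judged then, once.
The state is a dict: "t": time; "q": joint angles; "qd": joint speeds; "tau": joint torques, N m; "tcp_pos": TCP position; "tool_rot": TCP orientation; "force": force on the tool from outside, world axes, zero at the start; "ft_torque": the same for the moment, N m; "finger_gap": opening from 0.0 (shut) to 1.0 (fully open); "gripper_force": force on a finger pad.
Only numpy, scipy, OpenCV 4.12 (cv2) and the standard library are available. Lean on these libraries where they do the work, as an engineer would, in place of code of your own. Each camera call takes 0.05 s, during which the arm holds its last target. There are 200 camera calls.

## Task

Draw the bolt of the hand-over lane, then push every finished sensor unit (the ones with the round buzzer can on top) along the lane and right through the sprung gate, never lifting one over it, so that the gate shuts by itself behind the last. Set every unfinished unit (no can) upright in the cardboard tray, and at the end push the bolt fully home again. The units are delicate: handle them gently, gripping or pushing with no more than 40 N, and leave the kit box, cutters and spool where they are.

Things in the scene. Friction and masses are not known exactly. Their poses are not given: they have to be found in the camera images.
- lane: Fixed aluminium hand-over lane. Origin at bench level, mid-lane; +x is the way through (away from the robot), +y left, z up. Floor plate 4 mm thick from x=-130 to +270 mm. Open-topped entry from x=-120 to -5 mm between walls 52 mm apart (8 mm thick, tops 34 mm above the bench), open at the rear (-x).
- gate (a point): Middle of the gate at lane x=3 mm, y=0, 20 mm above the bench; axes as the lane. Two upright steel leaves meet here, tops 34 mm above the bench; posts beside them are 44 mm high. Fingers lifted while still pressed against a unit can drag it over: draw back a little first.
- bay (a point): Middle of the bay floor behind the gate (lane x=137 mm, 4 mm above the bench); axes as the lane. Bay 70 mm wide inside, end wall at lane x=264 mm, wall tops 38 mm above the bench. Five 4 mm guard bars lie across its top (46 to 50 mm above the bench), the first at lane x=80 mm, 44.5 mm apart; between gate and first bar it is open above. A unit pushed in shoves the earlier ones along.
- leaf_left (a joint): Left leaf: steel plate 29 mm wide, 28 mm high, on a vertical hinge at lane x=3, y=+31 mm. 0 = shut, positive = swung open into the bay (to 1.5 rad); it cannot swing back towards the entry. A light spring (about 0.5 to 2 N at its tip) shuts it once nothing stands within about 31 mm behind the gate.
- leaf_right (a joint): Right leaf, the mirror image, hinged at lane x=3, y=-31 mm; same values.
- bolt (a joint): Sliding bolt: an 8 mm rod across the entry at lane x=-25 mm, 20 mm above the bench, that bars the way to the gate. 0 = shut (rod right across), positive = drawn to lane +y, up to 0.065 m; the entry is clear from 0.055. Stays where left (about 2 N friction).
- bolt_post (a point): Grip post of the bolt: upright black pin 14 mm in diameter, top 56 mm above the bench. This point is on its axis, 40 mm above the bench; at bolt = 0 it lies at lane x=-25, y=+78 mm. It stands on a 20 mm square block up to 24 mm above the bench; the post is free above that.
- tray: Fixed cardboard rework tray, outside 120 (x) x 160 (y) x 24 mm high, wall 4 mm, floor about 4 mm. Origin under its centre at bench level.
- kitbox: Cardboard kit box 100 x 80 x 30 mm with a dark top, bystander. Origin under its centre.
- cutters: Wire cutters with grey grips lying flat, about 135 mm long, bystander. Origin at bench level near the joint, handles to its -x.
- spool: Grey spool 54 mm in diameter, 40 mm high, bystander. Origin under its centre.
- finished1_mid (a point): Finished square white unit, 44 x 44 mm, case 24 mm high with a dark board on top that carries a round metal buzzer can (24 mm in diameter, 14 mm high; total height 38 mm). Point: centre of the case, 12 mm above its underside; z up, x and y square to the case's sides. About 70 g. May be absent.
- finished2_mid (a point): Finished square white unit, 44 x 44 mm, case 24 mm high with a dark board on top that carries a round metal buzzer can (24 mm in diameter, 14 mm high; total height 38 mm). Point: centre of the case, 12 mm above its underside; z up, x and y square to the case's sides. About 70 g. May be absent.
- finished3_mid (a point): Finished square white unit, 44 x 44 mm, case 24 mm high with a dark board on top that carries a round metal buzzer can (24 mm in diameter, 14 mm high; total height 38 mm). Point: centre of the case, 12 mm above its underside; z up, x and y square to the case's sides. About 70 g. May be absent.
- finished4_mid (a point): Finished square white unit, 44 x 44 mm, case 24 mm high with a dark board on top that carries a round metal buzzer can (24 mm in diameter, 14 mm high; total height 38 mm). Point: centre of the case, 12 mm above its underside; z up, x and y square to the case's sides. About 70 g. May be absent.
- unfinished1_mid (a point): Unfinished square white unit, 44 x 44 mm, case 24 mm high with a dark board on top with nothing but two tiny pins: no buzzer can (total height 26 mm). Point: centre of the case, 12 mm above its underside; z up, x and y square to the case's sides. About 70 g. May be absent.
- unfinished2_mid (a point): Unfinished square white unit, 44 x 44 mm, case 24 mm high with a dark board on top with nothing but two tiny pins: no buzzer can (total height 26 mm). Point: centre of the case, 12 mm above its underside; z up, x and y square to the case's sides. About 70 g. May be absent.
Things that resemble listed ones, but are neither listed nor needed, are in the scene too. Leave any green look-alike of the part that bears unfinished1_mid alone. What is shaped like the part that bears finished1_mid but yellow is not meant.

How it is judged:
By the outcome, as a careful person would: the job done as asked, in the order asked, and still so for the second after the job is handed in, with the robot touching nothing.
Of finished1, finished2, finished3, finished4 only 3 to 4 are there at a start; the rules pass over those that are not, and their reading is None.
Of unfinished1, unfinished2 only 1 to 2 are there at a start; the rules pass over those that are not, and their reading is None.
At some moment in a run one of finished1, finished2, finished3, finished4, unfinished1, unfinished2 may be knocked a few centimetres aside while the robot is not near it.
It also fails if it takes over 210 s, if anything falls off the work surface, if the arm or the gripper's body presses on something with over 40 N, if the wrist force passes 120 N, or if a joint passes its speed limit or range.

## Working session

There is one attempt and no reset: what is moved stays moved. The work goes in short steps, Python scripts to look and compute and a tool call to move; the robot and the scene stay as the last step left them, time stands still between calls to the robot, and variables do not carry over. Pictures are saved under pics/ and viewed, at most 14 in all, crops included, and the job is handed in when it is done.

Besides the shell and the picture viewer there is one more tool, called as name([rows], argument=value, ...), one row to a line, values as JSON. move_arm: Moves the arm, as the interface text tells. Scaled input: -1 to 1 covers 25 mm each way for a shift and 30 degrees each way for a turn. Its arguments: {"type":"object","properties":{"targets":{"type":"array"},"claw":{"type":"number"},"newtons":{"type":"number"}},"required":["targets"]}

```bash
ls; mkdir -p pics; python3 - <<'E'
from station import sensors,cams,order,manip
import cv2
s=sensors.sense();print(s)
for n in("top","scene"):
    im=cams.snapshot(n);cv2.imwrite(f"pics/{n}0.png",cv2.resize(im[...,::-1],(800,600),interpolation=cv2.INTER_CUBIC))
    cv2.imwrite(f"{n}_raw.png",im[...,::-1])
    print(cams.camera_model(n))
print([a for a in dir(manip) if a[0]!='_'])
E
```

```text
pics
{'t': 0.0, 'q': array([-1.39450863e+00,  5.28483107e-01,  1.43391625e+00, -4.31726680e-06,
        1.18137746e+00, -1.78511544e-01]), 'qd': array([-2.36372876e-03,  1.58361780e-05,  2.15019916e-04,  5.52309958e-04,
        1.41007447e-03, -1.21632055e-04]), 'tau': array([-1.00737849e-03, -4.42352915e+01, -1.78022969e+01, -3.52300585e-04,
        8.50008189e-03, -1.08860718e-05]), 'tcp_pos': array([ 0.21701808, -0.58534695,  0.23031877]), 'tool_rot': array([ 9.84305179e-01,  1.76471308e-01, -7.81806992e-07, -1.09208424e-03]), 'force': array([ 0.04847023,  0.25901747, -0.42571678]), 'ft_torque': array([-0.07687357,  0.02971924, -0.00443791]), 'gripper_force': 0.0, 'finger_gap': 1.0003316415636072}
{'fx': 378.95356430061, 'fy': 378.95356430061, 'cx': 250.6899804392134, 'cy': 192.92653911859875, 'extrinsics': array([[-0.01504802, -0.99942754, -0.03030111,  0.07014157],
       [-0.98759731,  0.01959294, -0.15578082,  0.59891219],
       [ 0.15628533,  0.02758111, -0.98732678,  1.02870184],
       [ 0.        ,  0.        ,  0.        ,  1.        ]])}
{'fx': 368.40374931409445, 'fy': 368.40374931409445, 'cx': 255.34132121068598, 'cy': 194.72990931694298, 'extrinsics': array([[-0.27226041,  0.96209872,  0.01550231,  0.13298955],
       [ 0.54318269,  0.16697157, -0.82284449, -0.27506143],
       [-0.79424608, -0.2156074 , -0.56805512,  1.53240242],
       [ 0.        ,  0.        ,  0.        ,  1.        ]])}
['PlanningError', 'grasp_offset']
```

View pics/top0.png

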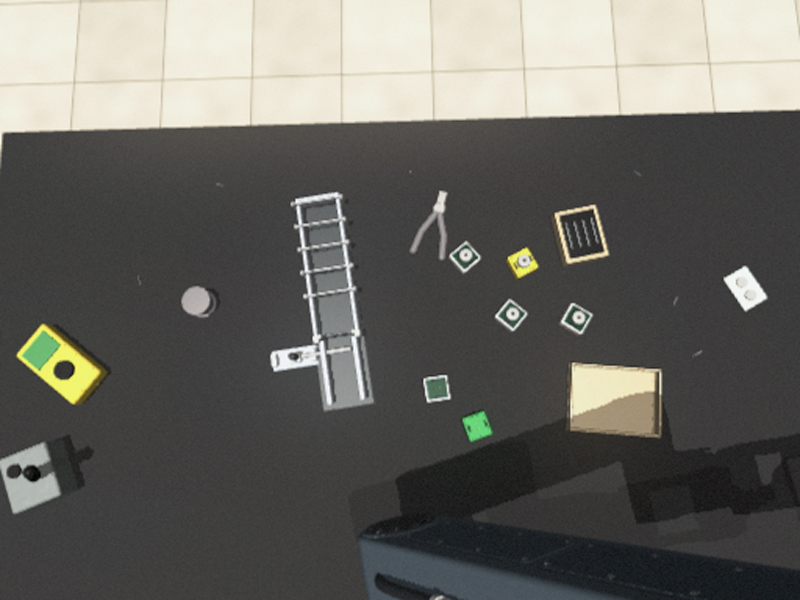

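View pics/scene0.png

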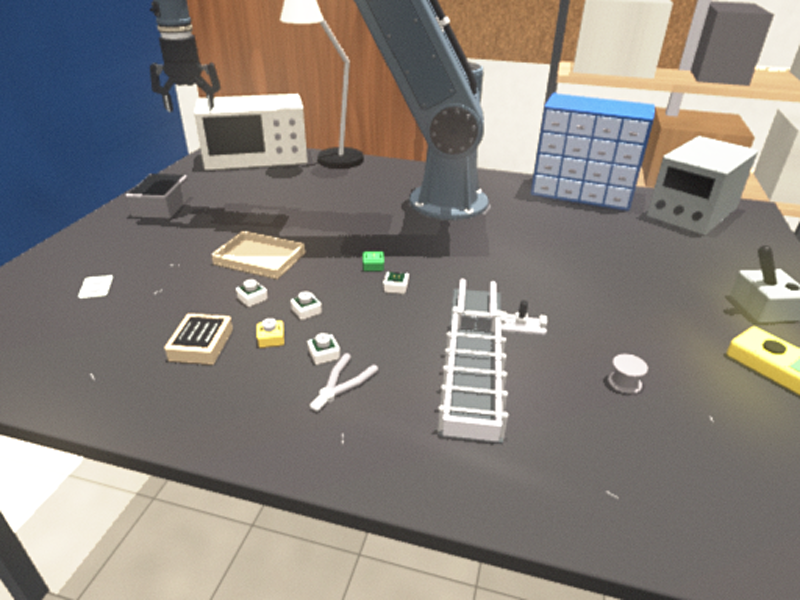

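```bash
cat > h.py <<'E'
import numpy as np,cv2
from station import sensors,cams,order,manip
def ray(m,u,v,z):
    E=m["extrinsics"];R=E[:3,:3];C=-R.T@E[:3,3]
    d=R.T@np.array([(u-m["cx"])/m["fx"],(v-m["cy"])/m["fy"],1])
    return (C+d*(z-C[2])/d[2])[:2]
def proj(m,p):
    c=m["extrinsics"]@np.append(p,1);return m["fx"]*c[0]/c[2]+m["cx"],m["fy"]*c[1]/c[2]+m["cy"]
def units(im,m,zt=.024,show=True):
    """white case rings; im BGR"""
    hsv=cv2.cvtColor(im,cv2.COLOR_BGR2HSV)
    w=((hsv[...,2]>140)&(hsv[...,1]<70)).astype(np.uint8)
    cs,_=cv2.findContours(w,cv2.RETR_EXTERNAL,cv2.CHAIN_APPROX_NONE);out=[]
    for c in cs:
        if len(c)<20: continue
        P=np.array([ray(m,u,v,zt) for u,v in c[:,0].astype(float)],np.float32)
        (x,y),(a,b),ang=cv2.minAreaRect(P)
        if .035<a<.065 and .035<b<.065: out.append((x,y,a,b,ang)); 
    if show:
        for o in out:print(np.round(o,4),np.round(proj(m,[o[0],o[1],zt])))
    return out
E
python3 - <<'E'
from h import *
m=cams.camera_model("top");im=cv2.imread("top_raw.png")
units(im,m)
c=im[115:270,165:250];cv2.imwrite("pics/lane.png",cv2.resize(c,None,fx=3.8,fy=3.8,interpolation=cv2.INTER_CUBIC))
print(ray(m,571*.64,400*.64,.024)); 
for p in [(571,363),(662,370),(660,437),(568,430)]:print(ray(m,p[0]*.64,p[1]*.64,.024))
E
```

```text
[ 0.4433 -0.0174  0.0448  0.0435  7.1748] [279. 248.]
[ 5.66600e-01 -2.76800e-01  4.41000e-02  4.52000e-02  5.66914e+01] [368. 203.]
[ 5.75600e-01 -1.58100e-01  4.44000e-02  4.48000e-02  4.93582e+01] [327. 201.]
[ 0.6148  0.4303  0.0497  0.0491 45.4898] [125. 192.]
[ 0.6868 -0.0769  0.0446  0.0443 39.0247] [297. 164.]
[ 0.41832054 -0.25898604]
[ 0.48443758 -0.26307808]
[ 0.46918184 -0.42479286]
[ 0.35142293 -0.41124055]
[ 0.36569988 -0.25042404]
```

View pics/lane.png

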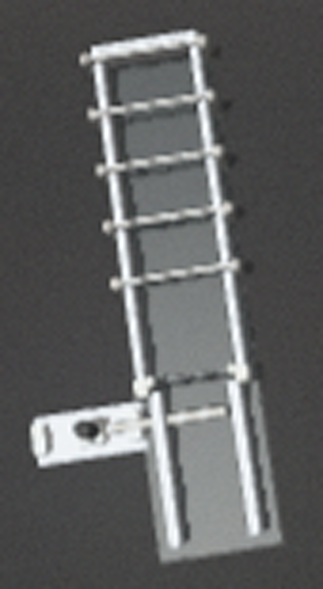

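```bash
python3 - <<'E'
from h import *
m=cams.camera_model("top")
D=[((144,384),(237,371),.044,.003),((174,541),(255,530),.034,-.120),((117,283),(235,265),.05,.08),((107,227),(227,208),.05,.1245),((98,171),(217,152),.05,.169),((93,114),(210,96),.05,.2135),((84,59),(200,41),.05,.258)]
L=[];W=[]
for a,b,z,x in D:
    A=ray(m,a[0]/3.8+165,a[1]/3.8+115,z);B=ray(m,b[0]/3.8+165,b[1]/3.8+115,z)
    L.append(x);W.append((A+B)/2);d=A-B;print(x,(A+B)/2,np.hypot(*d),np.degrees(np.arctan2(-d[0],d[1])))
L=np.array(L);W=np.array(W)
px=np.polyfit(L,W[:,0],1);py=np.polyfit(L,W[:,1],1);th=np.arctan2(py[0],px[0])
print("origin",px[1],py[1],np.hypot(px[0],py[0]),np.degrees(th))
print(W-np.c_[np.polyval(px,L),np.polyval(py,L)])
o=np.array([px[1],py[1]]);R=np.array([[np.cos(th),-np.sin(th)],[np.sin(th),np.cos(th)]])
print("post pred",o+R@[-.025,.078],"px",ray(m,90/3.8+165,429/3.8+115,.056))
for x in(-.12,-.2,.137,.264):print(x,o+R@[x,0])
E
```

```text
0.003 [0.54122346 0.16157113] 0.07011790540854677 6.940866016690087
-0.12 [0.42460271 0.14503311] 0.060539152599937196 6.773117141685945
0.08 [0.61876241 0.17172091] 0.08964768883271974 7.632699987304248
0.1245 [0.6622221  0.17859347] 0.09182810903952562 7.949046917719815
0.169 [0.70586485 0.18593652] 0.0916682020368974 8.012383345101943
0.2135 [0.75040572 0.19068955] 0.0906393967533507 7.66200790427235
0.258 [0.79439369 0.19820369] 0.0904590169607463 7.72440266472298
origin 0.540515295177622 0.16136208491287599 0.99058843390078 8.148401584333635
[[-0.0022336  -0.00021217]
 [ 0.00175794  0.00051945]
 [-0.0001999  -0.00087346]
 [-0.00037637 -0.00024885]
 [-0.00036977  0.00084623]
 [ 0.00053495 -0.0006487 ]
 [ 0.00088676  0.00061749]]
post pred [0.50471216 0.23503118] px [0.50334289 0.23420606]
-0.12 [0.42172678 0.14435358]
-0.2 [0.34253444 0.13301458]
0.137 [0.67613218 0.18078013]
0.264 [0.80185002 0.19878079]
```

move_arm([
  {"dx":0.574,"dy":0.82,"rz":0.065},
  {"dx":0.574,"dy":0.82,"rz":0.065},
  {"dx":0.574,"dy":0.82,"rz":0.065},
  {"dx":0.574,"dy":0.82,"rz":0.065},
  {"dx":0.574,"dy":0.82,"rz":0.065},
  {"dx":0.574,"dy":0.82,"rz":0.065},
  {"dx":0.574,"dy":0.82,"rz":0.065},
  {"dx":0.574,"dy":0.82,"rz":0.065},
  {"dx":0.574,"dy":0.82,"rz":0.065},
  {"dx":0.574,"dy":0.82,"rz":0.065},
], claw=60, newtons=25)

```text
schema error: expected keys dx, dy, dz, rx, ry, rz
```

move_arm([
  {"dx":0.574,"dy":0.82,"rz":0.065},
  {"dx":0.574,"dy":0.82,"rz":0.065},
  {"dx":0.574,"dy":0.82,"rz":0.065},
  {"dx":0.574,"dy":0.82,"rz":0.065},
  {"dx":0.574,"dy":0.82,"rz":0.065},
  {"dx":0.574,"dy":0.82,"rz":0.065},
  {"dx":0.574,"dy":0.82,"rz":0.065},
  {"dx":0.574,"dy":0.82,"rz":0.065},
  {"dx":0.574,"dy":0.82,"rz":0.065},
  {"dx":0.574,"dy":0.82,"rz":0.065},
])

```text
schema error: expected keys dx, dy, dz, rx, ry, rz
```

move_arm([
  {"dy":0.82,"rz":0.065},
  {"dy":0.82,"rz":0.065},
  {"dy":0.82,"rz":0.065},
  {"dy":0.82,"rz":0.065},
  {"dy":0.82,"rz":0.065},
  {"dy":0.82,"rz":0.065},
  {"dy":0.82,"rz":0.065},
  {"dy":0.82,"rz":0.065},
  {"dy":0.82,"rz":0.065},
  {"dy":0.82,"rz":0.065},
])

```text
schema error: expected keys dx, dy, dz, rx, ry, rz
```

move_arm([
  {"dy":0.82,"rz":0.065},
  {"dy":0.82,"rz":0.065},
  {"dy":0.82,"rz":0.065},
  {"dy":0.82,"rz":0.065},
  {"dy":0.82,"rz":0.065},
  {"dy":0.82,"rz":0.065},
  {"dy":0.82,"rz":0.065},
  {"dy":0.82,"rz":0.065},
  {"dy":0.82,"rz":0.065},
  {"dy":0.82,"rz":0.065},
])

```text
schema error: expected keys dx, dy, dz, rx, ry, rz
```

move_arm([
  {"dx":0.574,"dy":0.82,"dz":0,"rx":0,"ry":0,"rz":0.065},
  {"dx":0.574,"dy":0.82,"dz":0,"rx":0,"ry":0,"rz":0.065},
  {"dx":0.574,"dy":0.82,"dz":0,"rx":0,"ry":0,"rz":0.065},
  {"dx":0.574,"dy":0.82,"dz":0,"rx":0,"ry":0,"rz":0.065},
  {"dx":0.574,"dy":0.82,"dz":0,"rx":0,"ry":0,"rz":0.065},
  {"dx":0.574,"dy":0.82,"dz":0,"rx":0,"ry":0,"rz":0.065},
  {"dx":0.574,"dy":0.82,"dz":0,"rx":0,"ry":0,"rz":0.065},
  {"dx":0.574,"dy":0.82,"dz":0,"rx":0,"ry":0,"rz":0.065},
  {"dx":0.574,"dy":0.82,"dz":0,"rx":0,"ry":0,"rz":0.065},
  {"dx":0.574,"dy":0.82,"dz":0,"rx":0,"ry":0,"rz":0.065},
], claw=60, newtons=25)

```text
t: 1.35
tcp_pos: [0.3615, -0.3795, 0.2315]
tool_rot: [0.94, 0.342, 0.0, 0.0]
force: [-0.8, 0.2, -0.0]
finger_gap: 0.603
gripper_force: 0.0
```

move_arm([
  {"dx":0.574,"dy":0.82,"dz":0,"rx":0,"ry":0,"rz":0.065},
  {"dx":0.574,"dy":0.82,"dz":0,"rx":0,"ry":0,"rz":0.065},
  {"dx":0.574,"dy":0.82,"dz":0,"rx":0,"ry":0,"rz":0.065},
  {"dx":0.574,"dy":0.82,"dz":0,"rx":0,"ry":0,"rz":0.065},
  {"dx":0.574,"dy":0.82,"dz":0,"rx":0,"ry":0,"rz":0.065},
  {"dx":0.574,"dy":0.82,"dz":0,"rx":0,"ry":0,"rz":0.065},
  {"dx":0.574,"dy":0.82,"dz":0,"rx":0,"ry":0,"rz":0.065},
  {"dx":0.574,"dy":0.82,"dz":0,"rx":0,"ry":0,"rz":0.065},
  {"dx":0.574,"dy":0.82,"dz":0,"rx":0,"ry":0,"rz":0.065},
  {"dx":0.574,"dy":0.82,"dz":0,"rx":0,"ry":0,"rz":0.065},
])

```text
t: 2.6
tcp_pos: [0.5046, -0.1743, 0.2314]
tool_rot: [0.868, 0.496, 0.0, 0.0]
force: [-0.0, 0.1, -0.0]
finger_gap: 0.602
gripper_force: 0.0
```

move_arm([
  {"dx":0,"dy":0.82,"dz":0,"rx":0,"ry":0,"rz":0.065},
  {"dx":0,"dy":0.82,"dz":0,"rx":0,"ry":0,"rz":0.065},
  {"dx":0,"dy":0.82,"dz":0,"rx":0,"ry":0,"rz":0.065},
  {"dx":0,"dy":0.82,"dz":0,"rx":0,"ry":0,"rz":0.065},
  {"dx":0,"dy":0.82,"dz":0,"rx":0,"ry":0,"rz":0.065},
  {"dx":0,"dy":0.82,"dz":0,"rx":0,"ry":0,"rz":0.065},
  {"dx":0,"dy":0.82,"dz":0,"rx":0,"ry":0,"rz":0.065},
  {"dx":0,"dy":0.82,"dz":0,"rx":0,"ry":0,"rz":0.065},
  {"dx":0,"dy":0.82,"dz":0,"rx":0,"ry":0,"rz":0.065},
  {"dx":0,"dy":0.82,"dz":0,"rx":0,"ry":0,"rz":0.065},
])

```text
t: 3.85
tcp_pos: [0.5038, 0.0302, 0.2313]
tool_rot: [0.772, 0.636, -0.0, 0.0]
force: [1.1, -0.3, 0.3]
finger_gap: 0.598
gripper_force: 0.0
```

move_arm([
  {"dx":0,"dy":0.82,"dz":0,"rx":0,"ry":0,"rz":0.065},
  {"dx":0,"dy":0.82,"dz":0,"rx":0,"ry":0,"rz":0.065},
  {"dx":0,"dy":0.82,"dz":0,"rx":0,"ry":0,"rz":0.065},
  {"dx":0,"dy":0.82,"dz":0,"rx":0,"ry":0,"rz":0.065},
  {"dx":0,"dy":0.82,"dz":0,"rx":0,"ry":0,"rz":0.065},
  {"dx":0,"dy":0.82,"dz":0,"rx":0,"ry":0,"rz":0.065},
  {"dx":0,"dy":0.82,"dz":0,"rx":0,"ry":0,"rz":0.065},
  {"dx":0,"dy":0.82,"dz":0,"rx":0,"ry":0,"rz":0.065},
  {"dx":0,"dy":0.82,"dz":0,"rx":0,"ry":0,"rz":0.065},
  {"dx":0,"dy":0.82,"dz":0,"rx":0,"ry":0,"rz":0.065},
])

```text
t: 5.1
tcp_pos: [0.5037, 0.2351, 0.2314]
tool_rot: [0.653, 0.757, -0.0, -0.0]
force: [0.5, 0.2, -0.2]
finger_gap: 0.601
gripper_force: 0.0
```

move_arm([
  {"dx":0,"dy":0,"dz":-1,"rx":0,"ry":0,"rz":0},
  {"dx":0,"dy":0,"dz":-1,"rx":0,"ry":0,"rz":0},
  {"dx":0,"dy":0,"dz":-1,"rx":0,"ry":0,"rz":0},
  {"dx":0,"dy":0,"dz":-1,"rx":0,"ry":0,"rz":0},
  {"dx":0,"dy":0,"dz":-1,"rx":0,"ry":0,"rz":0},
  {"dx":0,"dy":0,"dz":-1,"rx":0,"ry":0,"rz":0},
  {"dx":0,"dy":0,"dz":-0.6,"rx":0,"ry":0,"rz":0},
  {"dx":0,"dy":0,"dz":-0.6,"rx":0,"ry":0,"rz":0},
  {"dx":0,"dy":0,"dz":-0.4,"rx":0,"ry":0,"rz":0},
  {"dx":0,"dy":0,"dz":-0.4,"rx":0,"ry":0,"rz":0},
])

```text
t: 6.35
tcp_pos: [0.5045, 0.2341, 0.0311]
tool_rot: [0.654, 0.757, 0.0, 0.0]
force: [-0.2, -0.6, -0.3]
finger_gap: 0.6
gripper_force: 0.0
```

move_arm([
  {"dx":0,"dy":0,"dz":0,"rx":0,"ry":0,"rz":0},
  {"dx":0,"dy":0,"dz":0,"rx":0,"ry":0,"rz":0},
  {"dx":0,"dy":0,"dz":0,"rx":0,"ry":0,"rz":0},
  {"dx":0,"dy":0,"dz":0,"rx":0,"ry":0,"rz":0},
  {"dx":0,"dy":0,"dz":0,"rx":0,"ry":0,"rz":0},
  {"dx":0,"dy":0,"dz":0,"rx":0,"ry":0,"rz":0},
  {"dx":0,"dy":0,"dz":0,"rx":0,"ry":0,"rz":0},
  {"dx":0,"dy":0,"dz":0,"rx":0,"ry":0,"rz":0},
  {"dx":0,"dy":0,"dz":0,"rx":0,"ry":0,"rz":0},
  {"dx":0,"dy":0,"dz":0,"rx":0,"ry":0,"rz":0},
], claw=0, newtons=25)

```text
t: 7.6
tcp_pos: [0.5058, 0.2342, 0.0318]
tool_rot: [0.654, 0.757, 0.001, 0.001]
force: [5.5, 0.6, -1.1]
finger_gap: 0.151
gripper_force: 25.4
```

move_arm([
  {"dx":-0.042,"dy":0.3,"dz":0,"rx":0,"ry":0,"rz":0},
  {"dx":-0.042,"dy":0.3,"dz":0,"rx":0,"ry":0,"rz":0},
  {"dx":-0.042,"dy":0.3,"dz":0,"rx":0,"ry":0,"rz":0},
  {"dx":-0.042,"dy":0.3,"dz":0,"rx":0,"ry":0,"rz":0},
  {"dx":-0.042,"dy":0.3,"dz":0,"rx":0,"ry":0,"rz":0},
  {"dx":-0.042,"dy":0.3,"dz":0,"rx":0,"ry":0,"rz":0},
  {"dx":-0.042,"dy":0.3,"dz":0,"rx":0,"ry":0,"rz":0},
  {"dx":-0.042,"dy":0.35,"dz":0,"rx":0,"ry":0,"rz":0},
  {"dx":0,"dy":0,"dz":0,"rx":0,"ry":0,"rz":0},
  {"dx":0,"dy":0,"dz":0,"rx":0,"ry":0,"rz":0},
])

```text
t: 8.85
tcp_pos: [0.4974, 0.2936, 0.0318]
tool_rot: [0.653, 0.757, -0.0, 0.002]
force: [6.8, -7.7, -0.2]
finger_gap: 0.151
gripper_force: 25.6
```

move_arm([
  {"dx":0,"dy":0,"dz":0,"rx":0,"ry":0,"rz":0},
  {"dx":0,"dy":0,"dz":0,"rx":0,"ry":0,"rz":0},
  {"dx":0,"dy":0,"dz":0,"rx":0,"ry":0,"rz":0},
  {"dx":0,"dy":0,"dz":0,"rx":0,"ry":0,"rz":0},
  {"dx":0,"dy":0,"dz":0,"rx":0,"ry":0,"rz":0},
  {"dx":0,"dy":0,"dz":1,"rx":0,"ry":0,"rz":0},
  {"dx":0,"dy":0,"dz":1,"rx":0,"ry":0,"rz":0},
  {"dx":0,"dy":0,"dz":1,"rx":0,"ry":0,"rz":0},
  {"dx":0,"dy":0,"dz":1,"rx":0,"ry":0,"rz":0},
  {"dx":0,"dy":0,"dz":1,"rx":0,"ry":0,"rz":0},
], claw=65)

```text
t: 10.1
tcp_pos: [0.4955, 0.2952, 0.1571]
tool_rot: [0.654, 0.757, -0.0, -0.0]
force: [0.6, -1.0, 0.8]
finger_gap: 0.649
gripper_force: 0.0
```

```bash
python3 - <<'E'
from h import *
im=cams.snapshot("top")[...,::-1].copy();m=cams.camera_model("top")
units(im,m)
cv2.imwrite("pics/top1.png",cv2.resize(im[90:384,130:450],(800,735))[:600])
E
```

```text
[ 0.4433 -0.0174  0.0448  0.0435  7.1748] [279. 248.]
[ 5.66600e-01 -2.76800e-01  4.41000e-02  4.52000e-02  5.66914e+01] [368. 203.]
[ 5.75600e-01 -1.58100e-01  4.44000e-02  4.48000e-02  4.93582e+01] [327. 201.]
[ 0.6868 -0.0769  0.0446  0.0443 38.8911] [297. 164.]
```

View pics/top1.png

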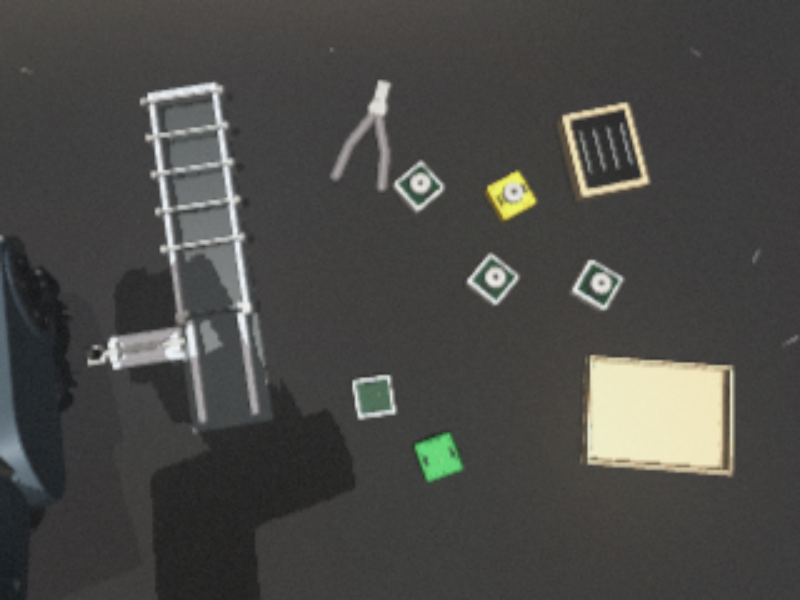

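move_arm([
  {"dx":0.16,"dy":-0.907,"dz":0,"rx":0,"ry":0,"rz":-0.0817},
  {"dx":0.16,"dy":-0.907,"dz":0,"rx":0,"ry":0,"rz":-0.0817},
  {"dx":0.16,"dy":-0.907,"dz":0,"rx":0,"ry":0,"rz":-0.0817},
  {"dx":0.16,"dy":-0.907,"dz":0,"rx":0,"ry":0,"rz":-0.0817},
  {"dx":0.16,"dy":-0.907,"dz":0,"rx":0,"ry":0,"rz":-0.0817},
  {"dx":0.16,"dy":-0.907,"dz":0,"rx":0,"ry":0,"rz":-0.0817},
  {"dx":0.16,"dy":-0.907,"dz":0,"rx":0,"ry":0,"rz":-0.0817},
  {"dx":0.16,"dy":-0.907,"dz":0,"rx":0,"ry":0,"rz":-0.0817},
  {"dx":0.16,"dy":-0.907,"dz":0,"rx":0,"ry":0,"rz":-0.0817},
  {"dx":0.16,"dy":-0.907,"dz":0,"rx":0,"ry":0,"rz":-0.0817},
], claw=70)

```text
t: 11.4
tcp_pos: [0.5355, 0.0678, 0.1558]
tool_rot: [0.8, 0.6, -0.0, -0.0]
force: [-0.4, 0.2, 0.1]
finger_gap: 0.701
gripper_force: 0.0
```

move_arm([
  {"dx":0.16,"dy":-0.907,"dz":0,"rx":0,"ry":0,"rz":-0.0817},
  {"dx":0.16,"dy":-0.907,"dz":0,"rx":0,"ry":0,"rz":-0.0817},
  {"dx":0.16,"dy":-0.907,"dz":0,"rx":0,"ry":0,"rz":-0.0817},
  {"dx":0.16,"dy":-0.907,"dz":0,"rx":0,"ry":0,"rz":-0.0817},
  {"dx":0.16,"dy":-0.907,"dz":0,"rx":0,"ry":0,"rz":-0.0817},
  {"dx":0.16,"dy":-0.907,"dz":0,"rx":0,"ry":0,"rz":-0.0817},
  {"dx":0.16,"dy":-0.907,"dz":0,"rx":0,"ry":0,"rz":-0.0817},
  {"dx":0.16,"dy":-0.907,"dz":0,"rx":0,"ry":0,"rz":-0.0817},
  {"dx":0.16,"dy":-0.907,"dz":0,"rx":0,"ry":0,"rz":-0.0817},
  {"dx":0.16,"dy":-0.907,"dz":0,"rx":0,"ry":0,"rz":-0.0817},
])

```text
t: 12.65
tcp_pos: [0.576, -0.1598, 0.1563]
tool_rot: [0.909, 0.416, 0.0, 0.0]
force: [0.1, -0.6, -0.4]
finger_gap: 0.704
gripper_force: 0.0
```

```bash
python3 - <<'E'
from h import *
m=cams.camera_model("wrist");im=cams.snapshot("wrist")[...,::-1].copy()
units(im,m);print(sensors.sense()["tcp_pos"])
cv2.imwrite("pics/w1.png",im)
E
```

```text
[ 5.78300e-01 -1.57700e-01  4.66000e-02  4.43000e-02  4.91333e+01] [256. 181.]
[ 0.4509 -0.0204  0.0529  0.049   7.3018] [ 76. 162.]
[ 0.6875 -0.0789  0.0472  0.0445 39.1666] [290.  43.]
[ 0.57722545 -0.16315567  0.15649101]
```

View pics/w1.png

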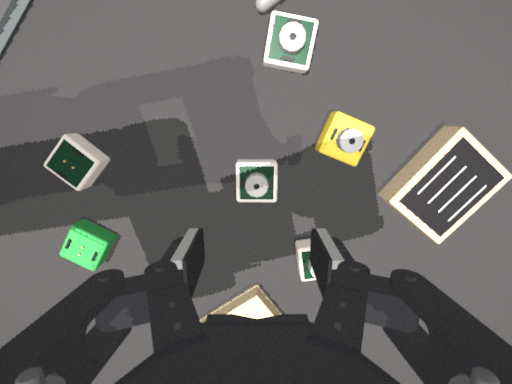

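move_arm([
  {"dx":0,"dy":0,"dz":-1,"rx":0,"ry":0,"rz":0},
  {"dx":0,"dy":0,"dz":-1,"rx":0,"ry":0,"rz":0},
  {"dx":0,"dy":0,"dz":-1,"rx":0,"ry":0,"rz":0},
  {"dx":0,"dy":0,"dz":-1,"rx":0,"ry":0,"rz":0},
  {"dx":0,"dy":0,"dz":-0.8,"rx":0,"ry":0,"rz":0},
  {"dx":0,"dy":0,"dz":-0.6,"rx":0,"ry":0,"rz":0},
  {"dx":0,"dy":0,"dz":-0.4,"rx":0,"ry":0,"rz":0},
  {"dx":0,"dy":0,"dz":-0.3,"rx":0,"ry":0,"rz":0},
  {"dx":0,"dy":0,"dz":0,"rx":0,"ry":0,"rz":0},
  {"dx":0,"dy":0,"dz":0,"rx":0,"ry":0,"rz":0},
])

```text
t: 13.95
tcp_pos: [0.5762, -0.1585, 0.0043]
tool_rot: [0.909, 0.417, 0.0, 0.0]
force: [-0.1, -0.2, -0.4]
finger_gap: 0.7
gripper_force: 0.0
```

move_arm([
  {"dx":0,"dy":0,"dz":0,"rx":0,"ry":0,"rz":0},
  {"dx":0,"dy":0,"dz":0,"rx":0,"ry":0,"rz":0},
  {"dx":0,"dy":0,"dz":0,"rx":0,"ry":0,"rz":0},
  {"dx":0,"dy":0,"dz":0,"rx":0,"ry":0,"rz":0},
  {"dx":0,"dy":0,"dz":0,"rx":0,"ry":0,"rz":0},
  {"dx":0,"dy":0,"dz":0,"rx":0,"ry":0,"rz":0},
  {"dx":0,"dy":0,"dz":0,"rx":0,"ry":0,"rz":0},
  {"dx":0,"dy":0,"dz":0.2,"rx":0,"ry":0,"rz":0},
  {"dx":0,"dy":0,"dz":0.4,"rx":0,"ry":0,"rz":0},
  {"dx":0,"dy":0,"dz":0.4,"rx":0,"ry":0,"rz":0},
], claw=0, newtons=25)

```text
t: 15.2
tcp_pos: [0.5756, -0.1582, 0.0293]
tool_rot: [0.909, 0.417, -0.0, -0.0]
force: [0.2, 0.4, -0.8]
finger_gap: 0.508
gripper_force: 26.3
```

move_arm([
  {"dx":-0.219,"dy":0.618,"dz":1,"rx":0,"ry":0,"rz":0.081},
  {"dx":-0.219,"dy":0.618,"dz":1,"rx":0,"ry":0,"rz":0.081},
  {"dx":-0.219,"dy":0.618,"dz":0.84,"rx":0,"ry":0,"rz":0.081},
  {"dx":-0.219,"dy":0.618,"dz":0,"rx":0,"ry":0,"rz":0.081},
  {"dx":-0.219,"dy":0.618,"dz":0,"rx":0,"ry":0,"rz":0.081},
  {"dx":-0.219,"dy":0.618,"dz":0,"rx":0,"ry":0,"rz":0.081},
  {"dx":-0.219,"dy":0.618,"dz":0,"rx":0,"ry":0,"rz":0.081},
  {"dx":-0.219,"dy":0.618,"dz":0,"rx":0,"ry":0,"rz":0.081},
  {"dx":-0.219,"dy":0.618,"dz":0,"rx":0,"ry":0,"rz":0.081},
  {"dx":-0.219,"dy":0.618,"dz":0,"rx":0,"ry":0,"rz":0.081},
])

```text
t: 16.45
tcp_pos: [0.5207, -0.0028, 0.0998]
tool_rot: [0.8, 0.6, 0.0, 0.0]
force: [1.1, 0.3, -1.7]
finger_gap: 0.508
gripper_force: 26.3
```

move_arm([
  {"dx":-0.219,"dy":0.618,"dz":0,"rx":0,"ry":0,"rz":0.081},
  {"dx":-0.219,"dy":0.618,"dz":0,"rx":0,"ry":0,"rz":0.081},
  {"dx":-0.219,"dy":0.618,"dz":0,"rx":0,"ry":0,"rz":0.081},
  {"dx":-0.219,"dy":0.618,"dz":0,"rx":0,"ry":0,"rz":0.081},
  {"dx":-0.219,"dy":0.618,"dz":0,"rx":0,"ry":0,"rz":0.081},
  {"dx":-0.219,"dy":0.618,"dz":0,"rx":0,"ry":0,"rz":0.081},
  {"dx":-0.219,"dy":0.618,"dz":0,"rx":0,"ry":0,"rz":0.081},
  {"dx":-0.219,"dy":0.618,"dz":0,"rx":0,"ry":0,"rz":0.081},
  {"dx":-0.219,"dy":0.618,"dz":0,"rx":0,"ry":0,"rz":0.081},
  {"dx":-0.219,"dy":0.618,"dz":0,"rx":0,"ry":0,"rz":0.081},
])

```text
t: 17.7
tcp_pos: [0.4659, 0.1517, 0.0998]
tool_rot: [0.656, 0.755, 0.0, 0.0]
force: [0.1, 0.7, -1.8]
finger_gap: 0.513
gripper_force: 26.3
```

```bash
python3 - <<'E'
from h import *
m=cams.camera_model("wrist");im=cams.snapshot("wrist")[...,::-1].copy()
s=sensors.sense();print(s["tcp_pos"],s["tool_rot"])
import json;json.dump({k:(v.tolist() if hasattr(v,'tolist') else v) for k,v in m.items()},open("w2.json","w"))
cv2.imwrite("pics/w2.png",im)
E
```

```text
[0.46473497 0.15310412 0.09976854] [ 6.54928789e-01  7.55690250e-01 -1.53043991e-04 -7.10511410e-04]
```

View pics/w2.png

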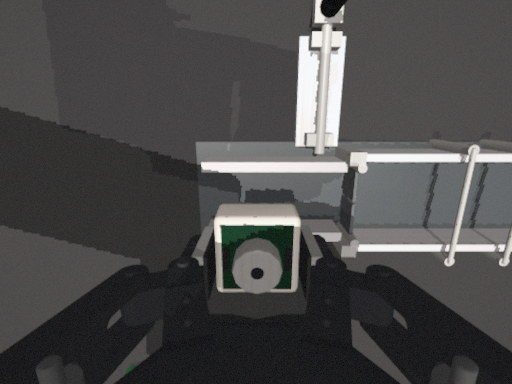

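```bash
python3 - <<'E'
from h import *
import json;m=json.load(open("w2.json"));m["extrinsics"]=np.array(m["extrinsics"])
th=np.radians(8);n=np.array([-np.sin(th),np.cos(th)]);ex=np.array([np.cos(th),np.sin(th)]);o=np.array([.5403,.1612])
im=cv2.imread("pics/w2.png")
print("col260",[(r,int(im[r,260].mean())) for r in range(158,180,1)]);print("col325",[(r,int(im[r,328].mean())) for r in range(215,250,2)])
for nm,p,z in[("Lwall",(210,166),.034),("Lwall",(335,166.5),.034),("Rwall",(328,236),.034),("postL",(358,160),.044),("postR",(348,243),.044),("bar1L",(474,149),.05),("bar1R",(450,262),.05),("boltpost",(330,8),.056)]:
    w=ray(m,*p,z)-o;print(nm,w@ex,w@n)
c=np.array([.4655,.152])-o;print("tcp",c@ex,c@n)
E
```

```text
col260 [(158, 127), (159, 123), (160, 127), (161, 138), (162, 210), (163, 244), (164, 242), (165, 243), (166, 243), (167, 242), (168, 242), (169, 242), (170, 241), (171, 231), (172, 187), (173, 112), (174, 109), (175, 111), (176, 109), (177, 108), (178, 107), (179, 107)]
col325 [(215, 64), (217, 54), (219, 81), (221, 103), (223, 103), (225, 105), (227, 107), (229, 106), (231, 102), (233, 171), (235, 180), (237, 179), (239, 180), (241, 145), (243, 55), (245, 41), (247, 42), (249, 24)]
Lwall -0.11038779419204725 0.03139768762486016
Lwall -0.011929872765482097 0.031095536835014013
Rwall -0.013036771499158826 -0.028700909180487656
postL 0.001861350474571504 0.037909946702527536
postR 0.0008155720208328553 -0.03016785005935278
bar1L 0.08172764240636388 0.04689536791798318
bar1R 0.08256657310292485 -0.04396072068058557
boltpost -0.029338972885005497 0.13255304449842112
tcp -0.07535244407070205 0.0012996817193904314
```

move_arm([
  {"dx":0,"dy":0,"dz":-0.8,"rx":0,"ry":0,"rz":0},
  {"dx":0,"dy":0,"dz":-0.8,"rx":0,"ry":0,"rz":0},
  {"dx":0,"dy":0,"dz":-0.6,"rx":0,"ry":0,"rz":0},
  {"dx":0,"dy":0,"dz":-0.4,"rx":0,"ry":0,"rz":0},
  {"dx":0,"dy":0,"dz":-0.4,"rx":0,"ry":0,"rz":0},
  {"dx":0,"dy":0,"dz":-0.3,"rx":0,"ry":0,"rz":0},
  {"dx":0,"dy":0,"dz":-0.2,"rx":0,"ry":0,"rz":0},
  {"dx":0,"dy":0,"dz":-0.1,"rx":0,"ry":0,"rz":0},
  {"dx":0,"dy":0,"dz":0,"rx":0,"ry":0,"rz":0},
  {"dx":0,"dy":0,"dz":0,"rx":0,"ry":0,"rz":0},
])

```text
t: 19.0
tcp_pos: [0.4664, 0.1507, 0.0101]
tool_rot: [0.657, 0.754, 0.0, 0.0]
force: [-0.5, 0.2, -0.6]
finger_gap: 0.506
gripper_force: 26.3
```

move_arm([
  {"dx":0,"dy":0,"dz":0,"rx":0,"ry":0,"rz":0},
  {"dx":0,"dy":0,"dz":0,"rx":0,"ry":0,"rz":0},
  {"dx":0,"dy":0,"dz":0,"rx":0,"ry":0,"rz":0},
  {"dx":0,"dy":0,"dz":0,"rx":0,"ry":0,"rz":0},
  {"dx":0,"dy":0,"dz":0.5,"rx":0,"ry":0,"rz":0},
  {"dx":0,"dy":0,"dz":0.8,"rx":0,"ry":0,"rz":0},
  {"dx":0,"dy":0,"dz":0.9,"rx":0,"ry":0,"rz":0},
  {"dx":0,"dy":0,"dz":0.8,"rx":0,"ry":0,"rz":0},
  {"dx":-0.99,"dy":-0.139,"dz":0,"rx":0,"ry":0,"rz":0},
  {"dx":-0.99,"dy":-0.139,"dz":0,"rx":0,"ry":0,"rz":0},
], claw=65)

```text
t: 20.25
tcp_pos: [0.4167, 0.1437, 0.086]
tool_rot: [0.657, 0.754, 0.001, 0.001]
force: [0.4, -0.6, 0.5]
finger_gap: 0.653
gripper_force: 0.0
```

move_arm([
  {"dx":0,"dy":0,"dz":0,"rx":0,"ry":0,"rz":0},
  {"dx":0,"dy":0,"dz":0,"rx":0,"ry":0,"rz":0},
  {"dx":0,"dy":0,"dz":0,"rx":0,"ry":0,"rz":0},
  {"dx":0,"dy":0,"dz":0,"rx":0,"ry":0,"rz":0},
  {"dx":0,"dy":0,"dz":-0.8,"rx":0,"ry":0,"rz":0},
  {"dx":0,"dy":0,"dz":-0.8,"rx":0,"ry":0,"rz":0},
  {"dx":0,"dy":0,"dz":-0.7,"rx":0,"ry":0,"rz":0},
  {"dx":0,"dy":0,"dz":-0.4,"rx":0,"ry":0,"rz":0},
  {"dx":0,"dy":0,"dz":-0.2,"rx":0,"ry":0,"rz":0},
  {"dx":0,"dy":0,"dz":0,"rx":0,"ry":0,"rz":0},
], claw=0)

```text
t: 21.5
tcp_pos: [0.4168, 0.1438, 0.0122]
tool_rot: [0.657, 0.754, -0.0, -0.0]
force: [0.3, 0.4, 0.4]
finger_gap: 0.002
gripper_force: 0.0
```

```bash
python3 - <<'E'
from h import *
im=cams.snapshot("wrist")[...,::-1].copy();cv2.imwrite("pics/w3.png",im)
E
```

```text
(no output)
```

View pics/w3.png

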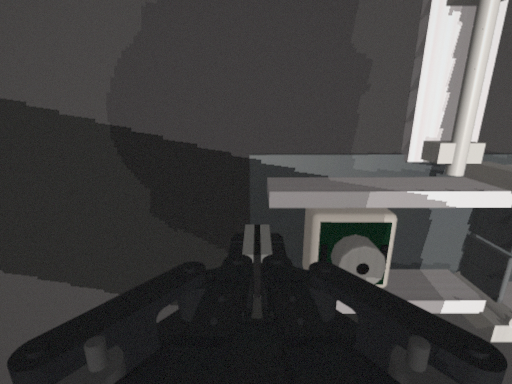

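move_arm([
  {"dx":0.297,"dy":0.042,"dz":0,"rx":0,"ry":0,"rz":0},
  {"dx":0.297,"dy":0.042,"dz":0,"rx":0,"ry":0,"rz":0},
  {"dx":0.297,"dy":0.042,"dz":0,"rx":0,"ry":0,"rz":0},
  {"dx":0.297,"dy":0.042,"dz":0,"rx":0,"ry":0,"rz":0},
  {"dx":0.297,"dy":0.042,"dz":0,"rx":0,"ry":0,"rz":0},
  {"dx":0.297,"dy":0.042,"dz":0,"rx":0,"ry":0,"rz":0},
  {"dx":0.297,"dy":0.042,"dz":0,"rx":0,"ry":0,"rz":0},
  {"dx":0.297,"dy":0.042,"dz":0,"rx":0,"ry":0,"rz":0},
  {"dx":0.297,"dy":0.042,"dz":0,"rx":0,"ry":0,"rz":0},
  {"dx":0.297,"dy":0.042,"dz":0,"rx":0,"ry":0,"rz":0},
])

```text
t: 22.8
tcp_pos: [0.4873, 0.154, 0.0121]
tool_rot: [0.657, 0.754, -0.003, -0.003]
force: [-10.0, -2.0, 7.4]
finger_gap: -0.0
gripper_force: 5.0
```

move_arm([
  {"dx":0.198,"dy":0.028,"dz":0,"rx":0,"ry":0,"rz":0},
  {"dx":0.198,"dy":0.028,"dz":0,"rx":0,"ry":0,"rz":0},
  {"dx":0.198,"dy":0.028,"dz":0,"rx":0,"ry":0,"rz":0},
  {"dx":0.198,"dy":0.028,"dz":0,"rx":0,"ry":0,"rz":0},
  {"dx":0.198,"dy":0.028,"dz":0,"rx":0,"ry":0,"rz":0},
  {"dx":0.198,"dy":0.028,"dz":0,"rx":0,"ry":0,"rz":0},
  {"dx":0.198,"dy":0.028,"dz":0,"rx":0,"ry":0,"rz":0},
  {"dx":0.198,"dy":0.028,"dz":0,"rx":0,"ry":0,"rz":0},
  {"dx":0.198,"dy":0.028,"dz":0,"rx":0,"ry":0,"rz":0},
  {"dx":0.198,"dy":0.028,"dz":0,"rx":0,"ry":0,"rz":0},
])

```text
t: 24.05
tcp_pos: [0.5409, 0.1613, 0.0123]
tool_rot: [0.657, 0.754, 0.0, 0.0]
force: [-2.5, -0.5, -0.9]
finger_gap: 0.001
gripper_force: 1.1
```

move_arm([
  {"dx":0.198,"dy":0.028,"dz":0,"rx":0,"ry":0,"rz":0},
  {"dx":0.198,"dy":0.028,"dz":0,"rx":0,"ry":0,"rz":0},
  {"dx":0.198,"dy":0.028,"dz":0,"rx":0,"ry":0,"rz":0},
  {"dx":0.198,"dy":0.028,"dz":0,"rx":0,"ry":0,"rz":0},
  {"dx":0.198,"dy":0.028,"dz":0,"rx":0,"ry":0,"rz":0},
  {"dx":0.198,"dy":0.028,"dz":0,"rx":0,"ry":0,"rz":0},
  {"dx":0.198,"dy":0.028,"dz":0,"rx":0,"ry":0,"rz":0},
  {"dx":0,"dy":0,"dz":0,"rx":0,"ry":0,"rz":0},
  {"dx":-0.3,"dy":-0.042,"dz":0,"rx":0,"ry":0,"rz":0},
  {"dx":-0.3,"dy":-0.042,"dz":0,"rx":0,"ry":0,"rz":0},
])

```text
t: 25.3
tcp_pos: [0.5595, 0.164, 0.0123]
tool_rot: [0.657, 0.754, -0.0, -0.0]
force: [-1.0, -0.0, 0.7]
finger_gap: -0.0
gripper_force: 0.0
```

```bash
python3 - <<'E'
from h import *
im=cams.snapshot("wrist")[...,::-1].copy();cv2.imwrite("pics/w4.png",im)
E
```

```text
(no output)
```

View pics/w4.png

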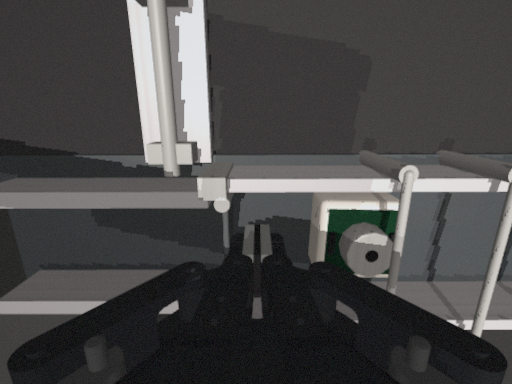

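move_arm([
  {"dx":0,"dy":0,"dz":0.8,"rx":0,"ry":0,"rz":0},
  {"dx":0,"dy":0,"dz":1,"rx":0,"ry":0,"rz":0},
  {"dx":0,"dy":0,"dz":1,"rx":0,"ry":0,"rz":0},
  {"dx":0,"dy":0,"dz":1,"rx":0,"ry":0,"rz":0},
  {"dx":0,"dy":0,"dz":1,"rx":0,"ry":0,"rz":0},
  {"dx":0,"dy":0,"dz":1,"rx":0,"ry":0,"rz":0},
  {"dx":0.318,"dy":-0.602,"dz":0,"rx":0,"ry":0,"rz":-0.124},
  {"dx":0.318,"dy":-0.602,"dz":0,"rx":0,"ry":0,"rz":-0.124},
  {"dx":0.318,"dy":-0.602,"dz":0,"rx":0,"ry":0,"rz":-0.124},
  {"dx":0.318,"dy":-0.602,"dz":0,"rx":0,"ry":0,"rz":-0.124},
])

```text
t: 26.6
tcp_pos: [0.5914, 0.1034, 0.1572]
tool_rot: [0.749, 0.662, -0.0, -0.0]
force: [0.0, -0.1, -1.0]
finger_gap: 0.001
gripper_force: 0.0
```

```bash
python3 - <<'E'
from h import *
im=cams.snapshot("top")[...,::-1].copy();m=cams.camera_model("top")
units(im,m);s=sensors.sense();print(s["tcp_pos"])
cv2.imwrite("top2.png",im)
E
```

```text
[ 5.66600e-01 -2.76800e-01  4.40000e-02  4.54000e-02  5.79717e+01] [368. 203.]
[0.612  0.1785 0.0453 0.0423 7.0944] [210. 191.]
[ 0.6148  0.4303  0.0497  0.0491 45.4895] [125. 192.]
[ 0.6868 -0.0769  0.0446  0.0443 38.8911] [297. 164.]
[0.592988   0.10146486 0.15733339]
```

move_arm([
  {"dx":0.382,"dy":-0.721,"dz":0,"rx":0,"ry":0,"rz":-0.148},
  {"dx":0.382,"dy":-0.721,"dz":0,"rx":0,"ry":0,"rz":-0.148},
  {"dx":0.382,"dy":-0.721,"dz":0,"rx":0,"ry":0,"rz":-0.148},
  {"dx":0.382,"dy":-0.721,"dz":0,"rx":0,"ry":0,"rz":-0.148},
  {"dx":0.382,"dy":-0.721,"dz":0,"rx":0,"ry":0,"rz":-0.148},
  {"dx":0.382,"dy":-0.721,"dz":0,"rx":0,"ry":0,"rz":-0.148},
  {"dx":0.382,"dy":-0.721,"dz":0,"rx":0,"ry":0,"rz":-0.148},
  {"dx":0.382,"dy":-0.721,"dz":0,"rx":0,"ry":0,"rz":-0.148},
  {"dx":0.382,"dy":-0.721,"dz":0,"rx":0,"ry":0,"rz":-0.148},
  {"dx":0.382,"dy":-0.721,"dz":0,"rx":0,"ry":0,"rz":-0.148},
], claw=65)

```text
t: 27.9
tcp_pos: [0.687, -0.0763, 0.157]
tool_rot: [0.944, 0.33, -0.0, -0.0]
force: [-0.3, -0.2, 0.0]
finger_gap: 0.65
gripper_force: 0.0
```

move_arm([
  {"dx":0,"dy":0,"dz":0,"rx":0,"ry":0,"rz":0},
  {"dx":0,"dy":0,"dz":-1,"rx":0,"ry":0,"rz":0},
  {"dx":0,"dy":0,"dz":-1,"rx":0,"ry":0,"rz":0},
  {"dx":0,"dy":0,"dz":-1,"rx":0,"ry":0,"rz":0},
  {"dx":0,"dy":0,"dz":-0.8,"rx":0,"ry":0,"rz":0},
  {"dx":0,"dy":0,"dz":0,"rx":0,"ry":0,"rz":0},
  {"dx":0,"dy":0,"dz":0,"rx":0,"ry":0,"rz":0},
  {"dx":0,"dy":0,"dz":0,"rx":0,"ry":0,"rz":0},
  {"dx":0,"dy":0,"dz":0,"rx":0,"ry":0,"rz":0},
  {"dx":0,"dy":0,"dz":0,"rx":0,"ry":0,"rz":0},
])

```text
t: 29.15
tcp_pos: [0.6877, -0.0765, 0.0629]
tool_rot: [0.944, 0.331, 0.0, 0.0]
force: [-1.3, 0.1, -0.1]
finger_gap: 0.656
gripper_force: 0.0
```

```bash
python3 - <<'E'
from h import *
m=cams.camera_model("wrist");im=cams.snapshot("wrist")[...,::-1].copy()
units(im,m);s=sensors.sense();print(s["tcp_pos"],s["tool_rot"])
cv2.imwrite("pics/w5.png",im)
E
```

```text
[ 0.7476 -0.2506  0.0446  0.0483 10.1502] [476. 290.]
[ 0.6913 -0.0758  0.049   0.0438 39.2458] [258. 212.]
[ 6.56500e-01 -4.50000e-03  6.39000e-02  3.90000e-02  7.41979e+01] [148. 189.]
[ 0.68759289 -0.07646735  0.06269953] [9.43729840e-01 3.30717270e-01 2.30940076e-04 1.52086645e-04]
```

View pics/w5.png

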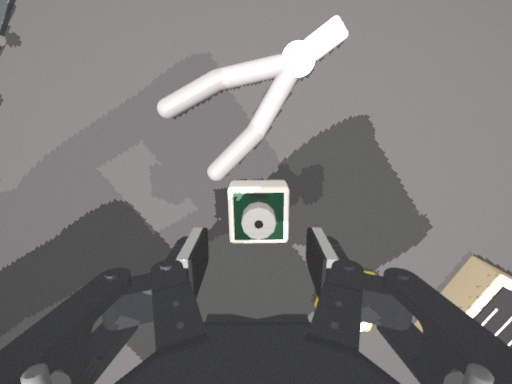

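move_arm([
  {"dx":0,"dy":0,"dz":-0.5,"rx":0,"ry":0,"rz":0},
  {"dx":0,"dy":0,"dz":-0.5,"rx":0,"ry":0,"rz":0},
  {"dx":0,"dy":0,"dz":-0.5,"rx":0,"ry":0,"rz":0},
  {"dx":0,"dy":0,"dz":-0.4,"rx":0,"ry":0,"rz":0},
  {"dx":0,"dy":0,"dz":-0.3,"rx":0,"ry":0,"rz":0},
  {"dx":0,"dy":0,"dz":-0.15,"rx":0,"ry":0,"rz":0},
  {"dx":0,"dy":0,"dz":0,"rx":0,"ry":0,"rz":0},
  {"dx":0,"dy":0,"dz":0,"rx":0,"ry":0,"rz":0},
  {"dx":0,"dy":0,"dz":0,"rx":0,"ry":0,"rz":0},
  {"dx":0,"dy":0,"dz":0,"rx":0,"ry":0,"rz":0},
])

```text
t: 30.45
tcp_pos: [0.6876, -0.0764, 0.0039]
tool_rot: [0.944, 0.331, 0.0, 0.0]
force: [0.6, 0.3, 0.5]
finger_gap: 0.652
gripper_force: 0.0
```

move_arm([
  {"dx":0,"dy":0,"dz":0,"rx":0,"ry":0,"rz":0},
  {"dx":0,"dy":0,"dz":0,"rx":0,"ry":0,"rz":0},
  {"dx":0,"dy":0,"dz":0,"rx":0,"ry":0,"rz":0},
  {"dx":0,"dy":0,"dz":0,"rx":0,"ry":0,"rz":0},
  {"dx":0,"dy":0,"dz":0,"rx":0,"ry":0,"rz":0},
  {"dx":0,"dy":0,"dz":0,"rx":0,"ry":0,"rz":0},
  {"dx":0,"dy":0,"dz":0,"rx":0,"ry":0,"rz":0},
  {"dx":0,"dy":0,"dz":0.2,"rx":0,"ry":0,"rz":0},
  {"dx":0,"dy":0,"dz":0.8,"rx":0,"ry":0,"rz":0},
  {"dx":0,"dy":0,"dz":1,"rx":0,"ry":0,"rz":0},
], claw=0, newtons=25)

```text
t: 31.7
tcp_pos: [0.6867, -0.0762, 0.0539]
tool_rot: [0.944, 0.331, -0.001, -0.001]
force: [0.8, -0.3, -0.9]
finger_gap: 0.508
gripper_force: 27.2
```

move_arm([
  {"dx":-0.4415,"dy":0.455,"dz":0.92,"rx":0,"ry":0,"rz":0.0993},
  {"dx":-0.4415,"dy":0.455,"dz":0.92,"rx":0,"ry":0,"rz":0.0993},
  {"dx":-0.4415,"dy":0.455,"dz":0,"rx":0,"ry":0,"rz":0.0993},
  {"dx":-0.4415,"dy":0.455,"dz":0,"rx":0,"ry":0,"rz":0.0993},
  {"dx":-0.4415,"dy":0.455,"dz":0,"rx":0,"ry":0,"rz":0.0993},
  {"dx":-0.4415,"dy":0.455,"dz":0,"rx":0,"ry":0,"rz":0.0993},
  {"dx":-0.4415,"dy":0.455,"dz":0,"rx":0,"ry":0,"rz":0.0993},
  {"dx":-0.4415,"dy":0.455,"dz":0,"rx":0,"ry":0,"rz":0.0993},
  {"dx":-0.4415,"dy":0.455,"dz":0,"rx":0,"ry":0,"rz":0.0993},
  {"dx":-0.4415,"dy":0.455,"dz":0,"rx":0,"ry":0,"rz":0.0993},
])

```text
t: 32.95
tcp_pos: [0.5763, 0.0381, 0.0996]
tool_rot: [0.826, 0.564, -0.0, -0.0]
force: [-0.7, 0.4, -1.4]
finger_gap: 0.511
gripper_force: 27.2
```

move_arm([
  {"dx":-0.4415,"dy":0.455,"dz":0,"rx":0,"ry":0,"rz":0.0993},
  {"dx":-0.4415,"dy":0.455,"dz":0,"rx":0,"ry":0,"rz":0.0993},
  {"dx":-0.4415,"dy":0.455,"dz":0,"rx":0,"ry":0,"rz":0.0993},
  {"dx":-0.4415,"dy":0.455,"dz":0,"rx":0,"ry":0,"rz":0.0993},
  {"dx":-0.4415,"dy":0.455,"dz":0,"rx":0,"ry":0,"rz":0.0993},
  {"dx":-0.4415,"dy":0.455,"dz":0,"rx":0,"ry":0,"rz":0.0993},
  {"dx":-0.4415,"dy":0.455,"dz":0,"rx":0,"ry":0,"rz":0.0993},
  {"dx":-0.4415,"dy":0.455,"dz":0,"rx":0,"ry":0,"rz":0.0993},
  {"dx":-0.4415,"dy":0.455,"dz":0,"rx":0,"ry":0,"rz":0.0993},
  {"dx":-0.4415,"dy":0.455,"dz":0,"rx":0,"ry":0,"rz":0.0993},
])

```text
t: 34.2
tcp_pos: [0.466, 0.1519, 0.0996]
tool_rot: [0.653, 0.757, 0.0, 0.0]
force: [-1.1, -0.0, -1.0]
finger_gap: 0.51
gripper_force: 27.2
```

```bash
python3 - <<'E'
from h import *
s=sensors.sense();print(s["tcp_pos"],s["tool_rot"])
cams.snapshot("wrist");s=sensors.sense();print(s["tcp_pos"])
E
```

```text
[0.46596426 0.15188434 0.09956817] [6.53369874e-01 7.57038841e-01 3.03593323e-05 6.93351989e-06]
[0.46363911 0.15286007 0.09942827]
```

move_arm([
  {"dx":0,"dy":0,"dz":-0.8,"rx":0,"ry":0,"rz":0},
  {"dx":0,"dy":0,"dz":-0.8,"rx":0,"ry":0,"rz":0},
  {"dx":0,"dy":0,"dz":-0.6,"rx":0,"ry":0,"rz":0},
  {"dx":0,"dy":0,"dz":-0.4,"rx":0,"ry":0,"rz":0},
  {"dx":0,"dy":0,"dz":-0.4,"rx":0,"ry":0,"rz":0},
  {"dx":0,"dy":0,"dz":-0.3,"rx":0,"ry":0,"rz":0},
  {"dx":0,"dy":0,"dz":-0.2,"rx":0,"ry":0,"rz":0},
  {"dx":0,"dy":0,"dz":-0.1,"rx":0,"ry":0,"rz":0},
  {"dx":0,"dy":0,"dz":0,"rx":0,"ry":0,"rz":0},
  {"dx":0,"dy":0,"dz":0,"rx":0,"ry":0,"rz":0},
])

```text
t: 35.5
tcp_pos: [0.4668, 0.1511, 0.0098]
tool_rot: [0.655, 0.756, 0.0, 0.0]
force: [0.3, -0.3, -1.7]
finger_gap: 0.508
gripper_force: 27.2
```

move_arm([
  {"dx":0,"dy":0,"dz":0,"rx":0,"ry":0,"rz":0},
  {"dx":0,"dy":0,"dz":0,"rx":0,"ry":0,"rz":0},
  {"dx":0,"dy":0,"dz":0,"rx":0,"ry":0,"rz":0},
  {"dx":0,"dy":0,"dz":0,"rx":0,"ry":0,"rz":0},
  {"dx":0,"dy":0,"dz":0.5,"rx":0,"ry":0,"rz":0},
  {"dx":0,"dy":0,"dz":0.8,"rx":0,"ry":0,"rz":0},
  {"dx":0,"dy":0,"dz":0.9,"rx":0,"ry":0,"rz":0},
  {"dx":0,"dy":0,"dz":0.8,"rx":0,"ry":0,"rz":0},
  {"dx":-0.99,"dy":-0.139,"dz":0,"rx":0,"ry":0,"rz":0},
  {"dx":-0.99,"dy":-0.139,"dz":0,"rx":0,"ry":0,"rz":0},
], claw=65)

```text
t: 36.75
tcp_pos: [0.4171, 0.1441, 0.0857]
tool_rot: [0.655, 0.756, 0.001, 0.001]
force: [0.1, 0.5, -0.1]
finger_gap: 0.648
gripper_force: 0.0
```

move_arm([
  {"dx":0,"dy":0,"dz":0,"rx":0,"ry":0,"rz":0},
  {"dx":0,"dy":0,"dz":0,"rx":0,"ry":0,"rz":0},
  {"dx":0,"dy":0,"dz":0,"rx":0,"ry":0,"rz":0},
  {"dx":0,"dy":0,"dz":0,"rx":0,"ry":0,"rz":0},
  {"dx":0,"dy":0,"dz":-0.8,"rx":0,"ry":0,"rz":0},
  {"dx":0,"dy":0,"dz":-0.8,"rx":0,"ry":0,"rz":0},
  {"dx":0,"dy":0,"dz":-0.7,"rx":0,"ry":0,"rz":0},
  {"dx":0,"dy":0,"dz":-0.4,"rx":0,"ry":0,"rz":0},
  {"dx":0,"dy":0,"dz":-0.2,"rx":0,"ry":0,"rz":0},
  {"dx":0,"dy":0,"dz":0,"rx":0,"ry":0,"rz":0},
], claw=0)

```text
t: 38.0
tcp_pos: [0.4173, 0.1442, 0.012]
tool_rot: [0.655, 0.756, -0.0, -0.0]
force: [0.9, -0.2, 0.1]
finger_gap: 0.002
gripper_force: 0.0
```

move_arm([
  {"dx":0.297,"dy":0.042,"dz":0,"rx":0,"ry":0,"rz":0},
  {"dx":0.297,"dy":0.042,"dz":0,"rx":0,"ry":0,"rz":0},
  {"dx":0.297,"dy":0.042,"dz":0,"rx":0,"ry":0,"rz":0},
  {"dx":0.297,"dy":0.042,"dz":0,"rx":0,"ry":0,"rz":0},
  {"dx":0.297,"dy":0.042,"dz":0,"rx":0,"ry":0,"rz":0},
  {"dx":0.297,"dy":0.042,"dz":0,"rx":0,"ry":0,"rz":0},
  {"dx":0.297,"dy":0.042,"dz":0,"rx":0,"ry":0,"rz":0},
  {"dx":0.297,"dy":0.042,"dz":0,"rx":0,"ry":0,"rz":0},
  {"dx":0.297,"dy":0.042,"dz":0,"rx":0,"ry":0,"rz":0},
  {"dx":0.297,"dy":0.042,"dz":0,"rx":0,"ry":0,"rz":0},
])

```text
t: 39.25
tcp_pos: [0.4873, 0.1544, 0.0118]
tool_rot: [0.655, 0.756, -0.004, -0.004]
force: [-10.8, -2.2, 8.9]
finger_gap: -0.002
gripper_force: 5.7
```

move_arm([
  {"dx":0.198,"dy":0.028,"dz":0,"rx":0,"ry":0,"rz":0},
  {"dx":0.198,"dy":0.028,"dz":0,"rx":0,"ry":0,"rz":0},
  {"dx":0.198,"dy":0.028,"dz":0,"rx":0,"ry":0,"rz":0},
  {"dx":0.198,"dy":0.028,"dz":0,"rx":0,"ry":0,"rz":0},
  {"dx":0.198,"dy":0.028,"dz":0,"rx":0,"ry":0,"rz":0},
  {"dx":0.198,"dy":0.028,"dz":0,"rx":0,"ry":0,"rz":0},
  {"dx":0.198,"dy":0.028,"dz":0,"rx":0,"ry":0,"rz":0},
  {"dx":0.198,"dy":0.028,"dz":0,"rx":0,"ry":0,"rz":0},
  {"dx":0.198,"dy":0.028,"dz":0,"rx":0,"ry":0,"rz":0},
  {"dx":0.198,"dy":0.028,"dz":0,"rx":0,"ry":0,"rz":0},
])

```text
t: 40.5
tcp_pos: [0.5411, 0.1617, 0.012]
tool_rot: [0.655, 0.756, -0.0, -0.0]
force: [-2.5, -0.1, -0.2]
finger_gap: 0.003
gripper_force: 1.3
```

move_arm([
  {"dx":0.198,"dy":0.028,"dz":0,"rx":0,"ry":0,"rz":0},
  {"dx":0.198,"dy":0.028,"dz":0,"rx":0,"ry":0,"rz":0},
  {"dx":0.198,"dy":0.028,"dz":0,"rx":0,"ry":0,"rz":0},
  {"dx":0.198,"dy":0.028,"dz":0,"rx":0,"ry":0,"rz":0},
  {"dx":0.198,"dy":0.028,"dz":0,"rx":0,"ry":0,"rz":0},
  {"dx":0.198,"dy":0.028,"dz":0,"rx":0,"ry":0,"rz":0},
  {"dx":0.198,"dy":0.028,"dz":0,"rx":0,"ry":0,"rz":0},
  {"dx":0,"dy":0,"dz":0,"rx":0,"ry":0,"rz":0},
  {"dx":-0.3,"dy":-0.042,"dz":0,"rx":0,"ry":0,"rz":0},
  {"dx":-0.3,"dy":-0.042,"dz":0,"rx":0,"ry":0,"rz":0},
])

```text
t: 41.75
tcp_pos: [0.5602, 0.1644, 0.0121]
tool_rot: [0.655, 0.756, 0.0, 0.0]
force: [-0.0, -0.3, 0.5]
finger_gap: -0.0
gripper_force: 0.0
```

move_arm([
  {"dx":0,"dy":0,"dz":0.8,"rx":0,"ry":0,"rz":0},
  {"dx":0,"dy":0,"dz":1,"rx":0,"ry":0,"rz":0},
  {"dx":0,"dy":0,"dz":1,"rx":0,"ry":0,"rz":0},
  {"dx":0,"dy":0,"dz":1,"rx":0,"ry":0,"rz":0},
  {"dx":0,"dy":0,"dz":1,"rx":0,"ry":0,"rz":0},
  {"dx":0,"dy":0,"dz":1,"rx":0,"ry":0,"rz":0},
  {"dx":0,"dy":-1,"dz":0,"rx":0,"ry":0,"rz":-0.1},
  {"dx":0,"dy":-1,"dz":0,"rx":0,"ry":0,"rz":-0.1},
  {"dx":0,"dy":-1,"dz":0,"rx":0,"ry":0,"rz":-0.1},
  {"dx":0,"dy":-1,"dz":0,"rx":0,"ry":0,"rz":-0.1},
])

```text
t: 43.0
tcp_pos: [0.5598, 0.0638, 0.157]
tool_rot: [0.731, 0.683, -0.0, -0.0]
force: [-0.1, -0.5, 0.1]
finger_gap: -0.0
gripper_force: 0.0
```

```bash
python3 - <<'E'
from h import *
im=cams.snapshot("top")[...,::-1].copy();m=cams.camera_model("top")
units(im,m);s=sensors.sense();print(s["tcp_pos"],s["tool_rot"])
cv2.imwrite("pics/top3.png",cv2.resize(im[90:330,130:450],(800,600)))
E
```

```text
[ 5.66600e-01 -2.76800e-01  4.40000e-02  4.54000e-02  5.79717e+01] [368. 203.]
[ 0.6141  0.431   0.0497  0.0511 45.4895] [125. 192.]
[0.56007775 0.06095462 0.15698113] [ 7.31583841e-01  6.81750769e-01 -7.30853294e-04  6.61415021e-04]
```

View pics/top3.png

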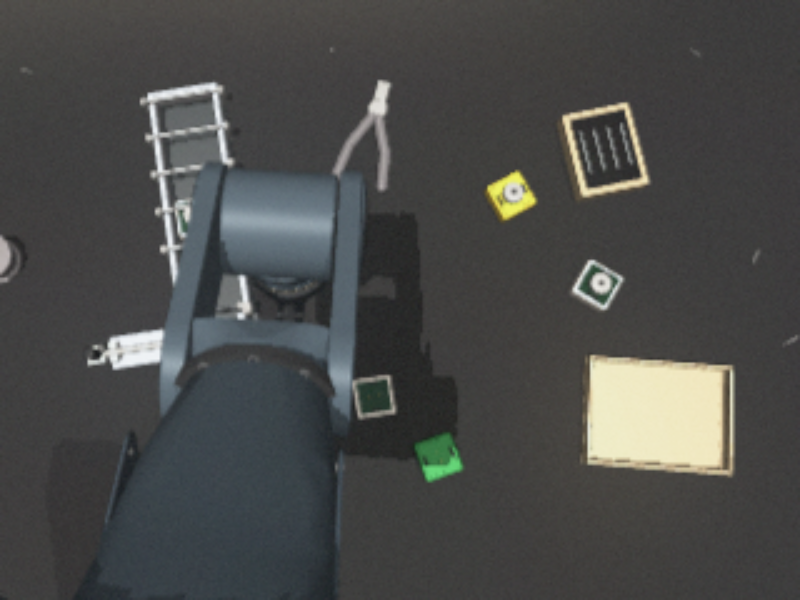

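move_arm([
  {"dx":0.013,"dy":-0.681,"dz":0,"rx":0,"ry":0,"rz":-0.048},
  {"dx":0.013,"dy":-0.681,"dz":0,"rx":0,"ry":0,"rz":-0.048},
  {"dx":0.013,"dy":-0.681,"dz":0,"rx":0,"ry":0,"rz":-0.048},
  {"dx":0.013,"dy":-0.681,"dz":0,"rx":0,"ry":0,"rz":-0.048},
  {"dx":0.013,"dy":-0.681,"dz":0,"rx":0,"ry":0,"rz":-0.048},
  {"dx":0.013,"dy":-0.681,"dz":0,"rx":0,"ry":0,"rz":-0.048},
  {"dx":0.013,"dy":-0.681,"dz":0,"rx":0,"ry":0,"rz":-0.048},
  {"dx":0.013,"dy":-0.681,"dz":0,"rx":0,"ry":0,"rz":-0.048},
  {"dx":0.013,"dy":-0.681,"dz":0,"rx":0,"ry":0,"rz":-0.048},
  {"dx":0.013,"dy":-0.681,"dz":0,"rx":0,"ry":0,"rz":-0.048},
], claw=68)

```text
t: 44.3
tcp_pos: [0.5639, -0.1069, 0.1571]
tool_rot: [0.811, 0.586, 0.0, 0.0]
force: [-0.0, -0.7, -0.7]
finger_gap: 0.684
gripper_force: 0.0
```

move_arm([
  {"dx":0.013,"dy":-0.681,"dz":0,"rx":0,"ry":0,"rz":-0.048},
  {"dx":0.013,"dy":-0.681,"dz":0,"rx":0,"ry":0,"rz":-0.048},
  {"dx":0.013,"dy":-0.681,"dz":0,"rx":0,"ry":0,"rz":-0.048},
  {"dx":0.013,"dy":-0.681,"dz":0,"rx":0,"ry":0,"rz":-0.048},
  {"dx":0.013,"dy":-0.681,"dz":0,"rx":0,"ry":0,"rz":-0.048},
  {"dx":0.013,"dy":-0.681,"dz":0,"rx":0,"ry":0,"rz":-0.048},
  {"dx":0.013,"dy":-0.681,"dz":0,"rx":0,"ry":0,"rz":-0.048},
  {"dx":0.013,"dy":-0.681,"dz":0,"rx":0,"ry":0,"rz":-0.048},
  {"dx":0.013,"dy":-0.681,"dz":0,"rx":0,"ry":0,"rz":-0.048},
  {"dx":0.013,"dy":-0.681,"dz":0,"rx":0,"ry":0,"rz":-0.048},
])

```text
t: 45.55
tcp_pos: [0.5671, -0.2772, 0.1571]
tool_rot: [0.878, 0.48, 0.0, 0.0]
force: [-0.5, 0.5, -0.2]
finger_gap: 0.681
gripper_force: 0.0
```

```bash
python3 - <<'E'
from h import *
m=cams.camera_model("wrist");im=cams.snapshot("wrist")[...,::-1].copy()
units(im,m);s=sensors.sense();print(s["tcp_pos"])
m=cams.camera_model("top");im=cams.snapshot("top")[...,::-1].copy();units(im,m)
E
```

```text
[ 5.69200e-01 -2.76400e-01  4.46000e-02  4.31000e-02  5.72986e+01] [257. 182.]
[ 0.56752531 -0.27981584  0.15717056]
[ 0.6141  0.431   0.0497  0.0511 45.4894] [124. 192.]
```

move_arm([
  {"dx":0,"dy":0,"dz":-1,"rx":0,"ry":0,"rz":0},
  {"dx":0,"dy":0,"dz":-1,"rx":0,"ry":0,"rz":0},
  {"dx":0,"dy":0,"dz":-1,"rx":0,"ry":0,"rz":0},
  {"dx":0,"dy":0,"dz":-1,"rx":0,"ry":0,"rz":0},
  {"dx":0,"dy":0,"dz":-0.8,"rx":0,"ry":0,"rz":0},
  {"dx":0,"dy":0,"dz":-0.6,"rx":0,"ry":0,"rz":0},
  {"dx":0,"dy":0,"dz":-0.4,"rx":0,"ry":0,"rz":0},
  {"dx":0,"dy":0,"dz":-0.32,"rx":0,"ry":0,"rz":0},
  {"dx":0,"dy":0,"dz":0,"rx":0,"ry":0,"rz":0},
  {"dx":0,"dy":0,"dz":0,"rx":0,"ry":0,"rz":0},
])

```text
t: 46.9
tcp_pos: [0.5675, -0.2763, 0.0046]
tool_rot: [0.877, 0.48, 0.0, 0.0]
force: [0.7, 0.1, -0.3]
finger_gap: 0.678
gripper_force: 0.0
```

move_arm([
  {"dx":0,"dy":0,"dz":0,"rx":0,"ry":0,"rz":0},
  {"dx":0,"dy":0,"dz":0,"rx":0,"ry":0,"rz":0},
  {"dx":0,"dy":0,"dz":0,"rx":0,"ry":0,"rz":0},
  {"dx":0,"dy":0,"dz":0,"rx":0,"ry":0,"rz":0},
  {"dx":0,"dy":0,"dz":0,"rx":0,"ry":0,"rz":0},
  {"dx":0,"dy":0,"dz":0,"rx":0,"ry":0,"rz":0},
  {"dx":0,"dy":0,"dz":0,"rx":0,"ry":0,"rz":0},
  {"dx":0,"dy":0,"dz":0.2,"rx":0,"ry":0,"rz":0},
  {"dx":0,"dy":0,"dz":0.8,"rx":0,"ry":0,"rz":0},
  {"dx":0,"dy":0,"dz":1,"rx":0,"ry":0,"rz":0},
], claw=0, newtons=25)

```text
t: 48.15
tcp_pos: [0.5667, -0.2757, 0.0547]
tool_rot: [0.877, 0.48, -0.0, -0.001]
force: [-0.1, 0.1, -1.3]
finger_gap: 0.51
gripper_force: 26.9
```

move_arm([
  {"dx":-0.2014,"dy":0.8545,"dz":0.9,"rx":0,"ry":0,"rz":0.0683},
  {"dx":-0.2014,"dy":0.8545,"dz":0.9,"rx":0,"ry":0,"rz":0.0683},
  {"dx":-0.2014,"dy":0.8545,"dz":0,"rx":0,"ry":0,"rz":0.0683},
  {"dx":-0.2014,"dy":0.8545,"dz":0,"rx":0,"ry":0,"rz":0.0683},
  {"dx":-0.2014,"dy":0.8545,"dz":0,"rx":0,"ry":0,"rz":0.0683},
  {"dx":-0.2014,"dy":0.8545,"dz":0,"rx":0,"ry":0,"rz":0.0683},
  {"dx":-0.2014,"dy":0.8545,"dz":0,"rx":0,"ry":0,"rz":0.0683},
  {"dx":-0.2014,"dy":0.8545,"dz":0,"rx":0,"ry":0,"rz":0.0683},
  {"dx":-0.2014,"dy":0.8545,"dz":0,"rx":0,"ry":0,"rz":0.0683},
  {"dx":-0.2014,"dy":0.8545,"dz":0,"rx":0,"ry":0,"rz":0.0683},
])

```text
t: 49.4
tcp_pos: [0.5165, -0.061, 0.0991]
tool_rot: [0.777, 0.63, 0.0, 0.0]
force: [-0.2, 0.3, -0.9]
finger_gap: 0.508
gripper_force: 26.9
```

move_arm([
  {"dx":-0.2014,"dy":0.8545,"dz":0,"rx":0,"ry":0,"rz":0.0683},
  {"dx":-0.2014,"dy":0.8545,"dz":0,"rx":0,"ry":0,"rz":0.0683},
  {"dx":-0.2014,"dy":0.8545,"dz":0,"rx":0,"ry":0,"rz":0.0683},
  {"dx":-0.2014,"dy":0.8545,"dz":0,"rx":0,"ry":0,"rz":0.0683},
  {"dx":-0.2014,"dy":0.8545,"dz":0,"rx":0,"ry":0,"rz":0.0683},
  {"dx":-0.2014,"dy":0.8545,"dz":0,"rx":0,"ry":0,"rz":0.0683},
  {"dx":-0.2014,"dy":0.8545,"dz":0,"rx":0,"ry":0,"rz":0.0683},
  {"dx":-0.2014,"dy":0.8545,"dz":0,"rx":0,"ry":0,"rz":0.0683},
  {"dx":-0.2014,"dy":0.8545,"dz":0,"rx":0,"ry":0,"rz":0.0683},
  {"dx":-0.2014,"dy":0.8545,"dz":0,"rx":0,"ry":0,"rz":0.0683},
])

```text
t: 50.65
tcp_pos: [0.4659, 0.1525, 0.0991]
tool_rot: [0.653, 0.758, 0.0, 0.0]
force: [-0.6, 0.7, -0.1]
finger_gap: 0.509
gripper_force: 26.9
```

```bash
python3 - <<'E'
from h import *
s=sensors.sense();print(s["tcp_pos"],s["tool_rot"])
im=cams.snapshot("wrist")[...,::-1];cv2.imwrite("pics/w6.png",im)
s=sensors.sense();print(s["tcp_pos"])
E
```

```text
[0.46591989 0.15250999 0.0991239 ] [6.52567376e-01 7.57730687e-01 1.10991164e-04 1.12389921e-04]
[0.46480596 0.15443369 0.09914839]
```

View pics/w6.png

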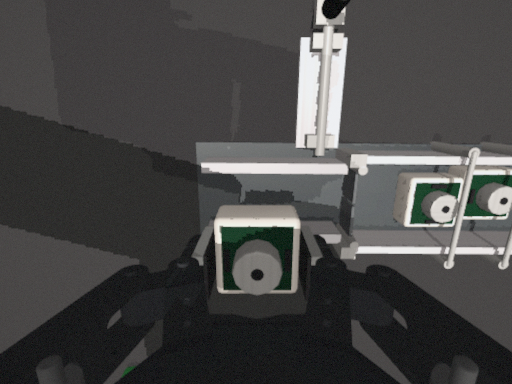

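move_arm([
  {"dx":0,"dy":-0.02,"dz":-0.8,"rx":0,"ry":0,"rz":0},
  {"dx":0,"dy":0,"dz":-0.8,"rx":0,"ry":0,"rz":0},
  {"dx":0,"dy":0,"dz":-0.6,"rx":0,"ry":0,"rz":0},
  {"dx":0,"dy":0,"dz":-0.4,"rx":0,"ry":0,"rz":0},
  {"dx":0,"dy":0,"dz":-0.4,"rx":0,"ry":0,"rz":0},
  {"dx":0,"dy":0,"dz":-0.3,"rx":0,"ry":0,"rz":0},
  {"dx":0,"dy":0,"dz":-0.2,"rx":0,"ry":0,"rz":0},
  {"dx":0,"dy":0,"dz":-0.08,"rx":0,"ry":0,"rz":0},
  {"dx":0,"dy":0,"dz":0,"rx":0,"ry":0,"rz":0},
  {"dx":0,"dy":0,"dz":0,"rx":0,"ry":0,"rz":0},
])

```text
t: 51.95
tcp_pos: [0.4666, 0.1507, 0.0098]
tool_rot: [0.653, 0.757, 0.0, 0.0]
force: [-0.5, -0.0, -0.6]
finger_gap: 0.514
gripper_force: 27.0
```

move_arm([
  {"dx":0,"dy":0,"dz":0,"rx":0,"ry":0,"rz":0},
  {"dx":0,"dy":0,"dz":0,"rx":0,"ry":0,"rz":0},
  {"dx":0,"dy":0,"dz":0,"rx":0,"ry":0,"rz":0},
  {"dx":0,"dy":0,"dz":0,"rx":0,"ry":0,"rz":0},
  {"dx":0,"dy":0,"dz":0.5,"rx":0,"ry":0,"rz":0},
  {"dx":0,"dy":0,"dz":0.8,"rx":0,"ry":0,"rz":0},
  {"dx":0,"dy":0,"dz":0.9,"rx":0,"ry":0,"rz":0},
  {"dx":0,"dy":0,"dz":0.8,"rx":0,"ry":0,"rz":0},
  {"dx":-0.99,"dy":-0.139,"dz":0,"rx":0,"ry":0,"rz":0},
  {"dx":-0.99,"dy":-0.139,"dz":0,"rx":0,"ry":0,"rz":0},
], claw=65)

```text
t: 53.2
tcp_pos: [0.4168, 0.1437, 0.0857]
tool_rot: [0.653, 0.757, 0.001, 0.001]
force: [-0.6, -0.3, 0.3]
finger_gap: 0.653
gripper_force: 0.0
```

move_arm([
  {"dx":0,"dy":0,"dz":0,"rx":0,"ry":0,"rz":0},
  {"dx":0,"dy":0,"dz":0,"rx":0,"ry":0,"rz":0},
  {"dx":0,"dy":0,"dz":0,"rx":0,"ry":0,"rz":0},
  {"dx":0,"dy":0,"dz":0,"rx":0,"ry":0,"rz":0},
  {"dx":0,"dy":0,"dz":-0.8,"rx":0,"ry":0,"rz":0},
  {"dx":0,"dy":0,"dz":-0.8,"rx":0,"ry":0,"rz":0},
  {"dx":0,"dy":0,"dz":-0.7,"rx":0,"ry":0,"rz":0},
  {"dx":0,"dy":0,"dz":-0.4,"rx":0,"ry":0,"rz":0},
  {"dx":0,"dy":0,"dz":-0.2,"rx":0,"ry":0,"rz":0},
  {"dx":0,"dy":0,"dz":0,"rx":0,"ry":0,"rz":0},
], claw=0)

```text
t: 54.45
tcp_pos: [0.417, 0.1438, 0.012]
tool_rot: [0.653, 0.757, -0.0, -0.0]
force: [0.1, -0.0, -0.4]
finger_gap: 0.0
gripper_force: 0.0
```

move_arm([
  {"dx":0.297,"dy":0.042,"dz":0,"rx":0,"ry":0,"rz":0},
  {"dx":0.297,"dy":0.042,"dz":0,"rx":0,"ry":0,"rz":0},
  {"dx":0.297,"dy":0.042,"dz":0,"rx":0,"ry":0,"rz":0},
  {"dx":0.297,"dy":0.042,"dz":0,"rx":0,"ry":0,"rz":0},
  {"dx":0.297,"dy":0.042,"dz":0,"rx":0,"ry":0,"rz":0},
  {"dx":0.297,"dy":0.042,"dz":0,"rx":0,"ry":0,"rz":0},
  {"dx":0.297,"dy":0.042,"dz":0,"rx":0,"ry":0,"rz":0},
  {"dx":0.297,"dy":0.042,"dz":0,"rx":0,"ry":0,"rz":0},
  {"dx":0.297,"dy":0.042,"dz":0,"rx":0,"ry":0,"rz":0},
  {"dx":0.297,"dy":0.042,"dz":0,"rx":0,"ry":0,"rz":0},
])

```text
t: 55.7
tcp_pos: [0.4871, 0.154, 0.0118]
tool_rot: [0.653, 0.757, -0.004, -0.003]
force: [-10.4, -0.9, 7.8]
finger_gap: -0.002
gripper_force: 5.5
```

move_arm([
  {"dx":0.198,"dy":0.028,"dz":0,"rx":0,"ry":0,"rz":0},
  {"dx":0.198,"dy":0.028,"dz":0,"rx":0,"ry":0,"rz":0},
  {"dx":0.198,"dy":0.028,"dz":0,"rx":0,"ry":0,"rz":0},
  {"dx":0.198,"dy":0.028,"dz":0,"rx":0,"ry":0,"rz":0},
  {"dx":0.198,"dy":0.028,"dz":0,"rx":0,"ry":0,"rz":0},
  {"dx":0.198,"dy":0.028,"dz":0,"rx":0,"ry":0,"rz":0},
  {"dx":0.198,"dy":0.028,"dz":0,"rx":0,"ry":0,"rz":0},
  {"dx":0.198,"dy":0.028,"dz":0,"rx":0,"ry":0,"rz":0},
  {"dx":0.198,"dy":0.028,"dz":0,"rx":0,"ry":0,"rz":0},
  {"dx":0.198,"dy":0.028,"dz":0,"rx":0,"ry":0,"rz":0},
])

```text
t: 56.95
tcp_pos: [0.5404, 0.1613, 0.0119]
tool_rot: [0.654, 0.757, -0.0, -0.0]
force: [-2.9, -0.4, 0.6]
finger_gap: -0.001
gripper_force: 1.5
```

move_arm([
  {"dx":0.198,"dy":0.028,"dz":0,"rx":0,"ry":0,"rz":0},
  {"dx":0.198,"dy":0.028,"dz":0,"rx":0,"ry":0,"rz":0},
  {"dx":0.198,"dy":0.028,"dz":0,"rx":0,"ry":0,"rz":0},
  {"dx":0.198,"dy":0.028,"dz":0,"rx":0,"ry":0,"rz":0},
  {"dx":0.198,"dy":0.028,"dz":0,"rx":0,"ry":0,"rz":0},
  {"dx":0.198,"dy":0.028,"dz":0,"rx":0,"ry":0,"rz":0},
  {"dx":0.198,"dy":0.028,"dz":0,"rx":0,"ry":0,"rz":0},
  {"dx":0,"dy":0,"dz":0,"rx":0,"ry":0,"rz":0},
  {"dx":-0.3,"dy":-0.042,"dz":0,"rx":0,"ry":0,"rz":0},
  {"dx":-0.3,"dy":-0.042,"dz":0,"rx":0,"ry":0,"rz":0},
])

```text
t: 58.2
tcp_pos: [0.56, 0.164, 0.0122]
tool_rot: [0.654, 0.757, 0.0, 0.0]
force: [0.1, -0.5, -0.8]
finger_gap: 0.002
gripper_force: 0.0
```

move_arm([
  {"dx":0,"dy":0,"dz":0.8,"rx":0,"ry":0,"rz":0},
  {"dx":0,"dy":0,"dz":1,"rx":0,"ry":0,"rz":0},
  {"dx":0,"dy":0,"dz":1,"rx":0,"ry":0,"rz":0},
  {"dx":0,"dy":0,"dz":1,"rx":0,"ry":0,"rz":0},
  {"dx":0,"dy":0,"dz":1,"rx":0,"ry":0,"rz":0},
  {"dx":0,"dy":0,"dz":1,"rx":0,"ry":0,"rz":0},
  {"dx":-0.5,"dy":-1,"dz":0,"rx":0,"ry":0,"rz":0},
  {"dx":-0.5,"dy":-1,"dz":0,"rx":0,"ry":0,"rz":0},
  {"dx":-0.5,"dy":0,"dz":0,"rx":0,"ry":0,"rz":0},
  {"dx":-0.5,"dy":0,"dz":0,"rx":0,"ry":0,"rz":0},
])

```text
t: 59.45
tcp_pos: [0.5093, 0.1144, 0.1571]
tool_rot: [0.654, 0.757, 0.0, -0.0]
force: [-0.4, -1.1, -0.7]
finger_gap: -0.0
gripper_force: 0.0
```

```bash
python3 - <<'E'
from h import *
im=cams.snapshot("wrist")[...,::-1].copy();m=cams.camera_model("wrist")
units(im,m);s=sensors.sense();print(s["tcp_pos"],s["tool_rot"])
cv2.imwrite("pics/w7.png",im)
E
```

```text
[0.50690938 0.11474265 0.1567877 ] [ 0.65327739  0.75711647 -0.00107764 -0.00146209]
```

View pics/w7.png

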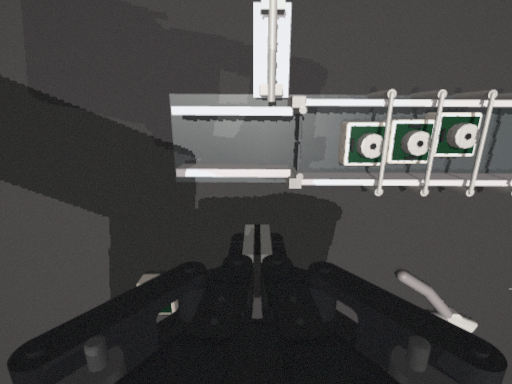

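move_arm([
  {"dx":-0.33,"dy":-0.659,"dz":0,"rx":0,"ry":0,"rz":-0.005},
  {"dx":-0.33,"dy":-0.659,"dz":0,"rx":0,"ry":0,"rz":-0.005},
  {"dx":-0.33,"dy":-0.659,"dz":0,"rx":0,"ry":0,"rz":-0.005},
  {"dx":-0.33,"dy":-0.659,"dz":0,"rx":0,"ry":0,"rz":-0.005},
  {"dx":-0.33,"dy":-0.659,"dz":0,"rx":0,"ry":0,"rz":-0.005},
  {"dx":-0.33,"dy":-0.659,"dz":0,"rx":0,"ry":0,"rz":-0.005},
  {"dx":-0.33,"dy":-0.659,"dz":0,"rx":0,"ry":0,"rz":-0.005},
  {"dx":-0.33,"dy":-0.659,"dz":0,"rx":0,"ry":0,"rz":-0.005},
  {"dx":0,"dy":0,"dz":0,"rx":0,"ry":0,"rz":0},
  {"dx":0,"dy":0,"dz":0,"rx":0,"ry":0,"rz":0},
], claw=68)

```text
t: 60.75
tcp_pos: [0.4445, -0.0179, 0.1571]
tool_rot: [0.662, 0.75, 0.0, 0.0]
force: [0.1, -0.4, 0.1]
finger_gap: 0.681
gripper_force: 0.0
```

```bash
python3 - <<'E'
from h import *
im=cams.snapshot("wrist")[...,::-1].copy();m=cams.camera_model("wrist")
units(im,m);s=sensors.sense();print(s["tcp_pos"],s["tool_rot"])
cv2.imwrite("w8.png",im)
im=cams.snapshot("top")[...,::-1].copy();m=cams.camera_model("top");units(im,m)
E
```

```text
[ 0.4112 -0.0438  0.045   0.0487  9.2032] [222. 202.]
[ 0.4445475  -0.01766211  0.15712677] [6.61430573e-01 7.50006361e-01 1.85060168e-04 1.47656723e-04]
[ 0.6148  0.4303  0.0497  0.0491 45.4898] [125. 192.]
```

```bash
python3 - <<'E'
from h import *
im=cv2.imread("w8.png");m=cams.camera_model("wrist")
hsv=cv2.cvtColor(im,cv2.COLOR_BGR2HSV)
for lo,hi,z in(((45,120,90),(75,255,255),.024),((60,60,8),(95,255,90),.025)):
    k=cv2.morphologyEx(cv2.inRange(hsv,lo,hi),cv2.MORPH_CLOSE,np.ones((7,7)))
    for c in cv2.findContours(k,cv2.RETR_EXTERNAL,cv2.CHAIN_APPROX_NONE)[0]:
        if len(c)<50: continue
        P=np.array([ray(m,u,v,z) for u,v in c[:,0].astype(float)],np.float32)
        print(np.round(np.hstack([*map(np.ravel,cv2.minAreaRect(P))]),4),cv2.boundingRect(c))
cv2.imwrite("pics/w8.png",im)
E
```

```text
[ 0.3769 -0.0836  0.0497  0.0479 12.7847] (164, 211, 48, 40)
[0.6189 0.1649 0.0356 0.0165 7.2239] (452, 0, 42, 22)
[0.6211 0.1606 0.021  0.0079 7.2242] (464, 11, 24, 11)
```

View pics/w8.png

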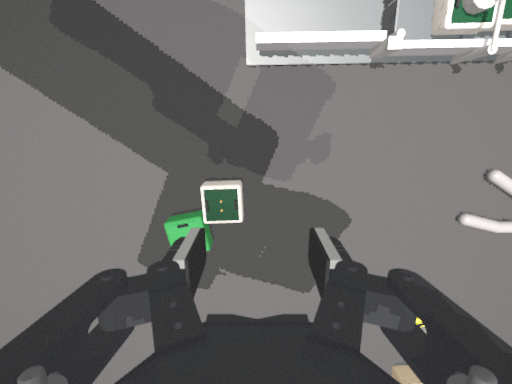

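```bash
python3 - <<'E'
from h import *
im=cv2.imread("w8.png");m=cams.camera_model("wrist")
b=(im.max(axis=2)<75).astype(np.uint8);b[:,:200]=0;b[:,243:]=0;b[:184]=0;b[224:]=0
n,l,st,c=cv2.connectedComponentsWithStats(b);i=l[205,215];print(st[i])
cs=cv2.findContours((l==i).astype(np.uint8),cv2.RETR_EXTERNAL,cv2.CHAIN_APPROX_NONE)[0][0]
P=np.array([ray(m,u,v,.025) for u,v in cs[:,0].astype(float)],np.float32);print(cv2.minAreaRect(P))
for p in((198,212),(210,250),(205,213)):print(ray(m,*p,.024))
E
```

```text
[     0      0    512    384 196578]
((0.45205605030059814, -0.07116919755935669), (0.6829056739807129, 0.44306474924087524), 7.1160173416137695)
[ 0.38656013 -0.05811164]
[ 0.40315651 -0.10242814]
[ 0.39422937 -0.05831801]
```

move_arm([
  {"dx":-0.71,"dy":-0.42,"dz":0,"rx":0,"ry":0,"rz":0},
  {"dx":-0.71,"dy":-0.42,"dz":0,"rx":0,"ry":0,"rz":0},
  {"dx":0,"dy":0,"dz":-1,"rx":0,"ry":0,"rz":0},
  {"dx":0,"dy":0,"dz":-1,"rx":0,"ry":0,"rz":0},
  {"dx":0,"dy":0,"dz":-1,"rx":0,"ry":0,"rz":0},
  {"dx":0,"dy":0,"dz":-1,"rx":0,"ry":0,"rz":0},
  {"dx":0,"dy":0,"dz":-0.4,"rx":0,"ry":0,"rz":0},
  {"dx":0,"dy":0,"dz":0,"rx":0,"ry":0,"rz":0},
  {"dx":0,"dy":0,"dz":0,"rx":0,"ry":0,"rz":0},
  {"dx":0,"dy":0,"dz":0,"rx":0,"ry":0,"rz":0},
])

```text
t: 62.1
tcp_pos: [0.4093, -0.0388, 0.0478]
tool_rot: [0.661, 0.75, 0.0, 0.001]
force: [-0.1, 0.2, -0.0]
finger_gap: 0.681
gripper_force: 0.0
```

```bash
python3 - <<'E'
from h import *
im=cams.snapshot("wrist")[...,::-1].copy();m=cams.camera_model("wrist")
units(im,m);s=sensors.sense();print(s["tcp_pos"])
hsv=cv2.cvtColor(im,cv2.COLOR_BGR2HSV);k=cv2.inRange(hsv,(45,120,60),(75,255,255))
u,v=np.nonzero(k)[::-1];print("green px",u.min(),u.max(),v.min(),v.max(),"topright",[ (int(a),int(b)) for a,b in [max(zip(u,v),key=lambda t:t[0]-t[1])]])
t=max(zip(u,v),key=lambda t:t[0]-t[1]);print(ray(m,*t,.024))
cv2.imwrite("w9.png",im)
E
```

```text
[ 0.40924641 -0.03887948  0.04773484]
green px 194 281 209 308 topright [(278, 209)]
[ 0.42335909 -0.02736695]
```

```bash
python3 - <<'E'
from h import *
im=cv2.imread("w9.png");m=cams.camera_model("wrist");hsv=cv2.cvtColor(im,cv2.COLOR_BGR2HSV)
W=((hsv[...,2]>110)&(hsv[...,1]<80)).astype(np.uint8)
for nm,k,z in(("bright",cv2.inRange(hsv,(45,120,100),(75,255,255)),.024),("board",cv2.inRange(hsv,(50,90,15),(95,255,99)),.025),("white",W,.024)):
    k=cv2.morphologyEx(k,cv2.MORPH_OPEN,np.ones((3,3)))
    for c in cv2.findContours(k,cv2.RETR_EXTERNAL,cv2.CHAIN_APPROX_NONE)[0]:
        if len(c)<60: continue
        P=np.array([ray(m,u,v,z) for u,v in c[:,0].astype(float)],np.float32)
        print(nm,np.round(np.hstack([*map(np.ravel,cv2.minAreaRect(P))]),4),cv2.boundingRect(c),"px-1.. max y",P[:,1].max().round(4))
E
```

```text
bright [ 3.88600e-01 -8.08000e-02  5.30000e-02  2.89000e-02  8.58267e+01] (194, 240, 42, 66) px-1.. max y -0.0542
board [ 0.4103 -0.0451  0.0377  0.0279  2.6315] (228, 211, 54, 42) px-1.. max y -0.031
white [ 0.6098 -0.1478  0.023   0.0146  7.024 ] (471, 369, 27, 15) px-1.. max y -0.1408
white [ 0.2461 -0.1917  0.0229  0.0166  7.0241] (17, 367, 26, 17) px-1.. max y -0.1821
white [ 0.5236 -0.133   0.0371  0.0857 29.6008] (360, 306, 62, 78) px-1.. max y -0.0931
white [ 3.26800e-01 -1.49600e-01  1.00200e-01  3.79000e-02  7.62061e+01] (93, 291, 62, 93) px-1.. max y -0.1011
white [ 0.4077 -0.0259  0.3952  0.2322  7.473 ] (0, 0, 512, 349) px-1.. max y 0.1047
```

move_arm([
  {"dx":0.02,"dy":-0.06,"dz":-0.5,"rx":0,"ry":0,"rz":0},
  {"dx":0,"dy":0,"dz":-0.5,"rx":0,"ry":0,"rz":0},
  {"dx":0,"dy":0,"dz":-0.4,"rx":0,"ry":0,"rz":0},
  {"dx":0,"dy":0,"dz":-0.25,"rx":0,"ry":0,"rz":0},
  {"dx":0,"dy":0,"dz":-0.1,"rx":0,"ry":0,"rz":0},
  {"dx":0,"dy":0,"dz":0,"rx":0,"ry":0,"rz":0},
  {"dx":0,"dy":0,"dz":0,"rx":0,"ry":0,"rz":0},
  {"dx":0,"dy":0,"dz":0,"rx":0,"ry":0,"rz":0},
  {"dx":0,"dy":0,"dz":0,"rx":0,"ry":0,"rz":0},
  {"dx":0,"dy":0,"dz":0,"rx":0,"ry":0,"rz":0},
])

```text
t: 63.4
tcp_pos: [0.4094, -0.0403, 0.0034]
tool_rot: [0.661, 0.75, 0.0, 0.0]
force: [0.4, 0.3, 0.1]
finger_gap: 0.678
gripper_force: 0.0
```

move_arm([
  {"dx":0,"dy":0,"dz":0,"rx":0,"ry":0,"rz":0},
  {"dx":0,"dy":0,"dz":0,"rx":0,"ry":0,"rz":0},
  {"dx":0,"dy":0,"dz":0,"rx":0,"ry":0,"rz":0},
  {"dx":0,"dy":0,"dz":0,"rx":0,"ry":0,"rz":0},
  {"dx":0,"dy":0,"dz":0,"rx":0,"ry":0,"rz":0},
  {"dx":0,"dy":0,"dz":0,"rx":0,"ry":0,"rz":0},
  {"dx":0,"dy":0,"dz":0,"rx":0,"ry":0,"rz":0},
  {"dx":0,"dy":0,"dz":0.2,"rx":0,"ry":0,"rz":0},
  {"dx":0,"dy":0,"dz":0.8,"rx":0,"ry":0,"rz":0},
  {"dx":0,"dy":0,"dz":1,"rx":0,"ry":0,"rz":0},
], claw=0, newtons=28)

```text
t: 64.65
tcp_pos: [0.4088, -0.0401, 0.0535]
tool_rot: [0.661, 0.75, -0.0, -0.001]
force: [-0.0, -0.1, -0.8]
finger_gap: 0.511
gripper_force: 28.7
```

move_arm([
  {"dx":0,"dy":0,"dz":1,"rx":0,"ry":0,"rz":0},
  {"dx":0.03,"dy":-0.8,"dz":0,"rx":0,"ry":0,"rz":-0.03},
  {"dx":0.03,"dy":-0.8,"dz":0,"rx":0,"ry":0,"rz":-0.03},
  {"dx":0.03,"dy":-0.8,"dz":0,"rx":0,"ry":0,"rz":-0.03},
  {"dx":0.03,"dy":-0.8,"dz":0,"rx":0,"ry":0,"rz":-0.03},
  {"dx":0.03,"dy":-0.8,"dz":0,"rx":0,"ry":0,"rz":-0.03},
  {"dx":0.03,"dy":-0.8,"dz":0,"rx":0,"ry":0,"rz":-0.03},
  {"dx":0.03,"dy":-0.8,"dz":0,"rx":0,"ry":0,"rz":-0.03},
  {"dx":0.03,"dy":-0.8,"dz":0,"rx":0,"ry":0,"rz":-0.03},
  {"dx":0.03,"dy":-0.8,"dz":0,"rx":0,"ry":0,"rz":-0.03},
])

```text
t: 65.9
tcp_pos: [0.416, -0.2214, 0.0783]
tool_rot: [0.713, 0.701, 0.0, -0.0]
force: [0.3, -0.0, 0.3]
finger_gap: 0.507
gripper_force: 28.8
```

move_arm([
  {"dx":0.02,"dy":-0.8,"dz":0,"rx":0,"ry":0,"rz":-0.03},
  {"dx":0.02,"dy":-0.8,"dz":0,"rx":0,"ry":0,"rz":-0.03},
  {"dx":0.02,"dy":-0.8,"dz":0,"rx":0,"ry":0,"rz":-0.03},
  {"dx":0.02,"dy":-0.8,"dz":0,"rx":0,"ry":0,"rz":-0.03},
  {"dx":0.02,"dy":-0.8,"dz":0,"rx":0,"ry":0,"rz":-0.03},
  {"dx":0,"dy":-0.3,"dz":0,"rx":0,"ry":0,"rz":0},
  {"dx":0,"dy":0,"dz":0,"rx":0,"ry":0,"rz":0},
  {"dx":0,"dy":0,"dz":0,"rx":0,"ry":0,"rz":0},
  {"dx":0,"dy":0,"dz":0,"rx":0,"ry":0,"rz":0},
  {"dx":0,"dy":0,"dz":0,"rx":0,"ry":0,"rz":0},
])

```text
t: 67.15
tcp_pos: [0.4186, -0.3272, 0.0783]
tool_rot: [0.739, 0.673, 0.0, -0.0]
force: [-1.2, -0.6, -1.0]
finger_gap: 0.505
gripper_force: 28.8
```

```bash
python3 - <<'E'
from h import *
im=cams.snapshot("wrist")[...,::-1].copy()
cv2.imwrite("pics/w10.png",im);print(sensors.sense()["tcp_pos"])
E
```

```text
[ 0.41857874 -0.32731035  0.07834432]
```

View pics/w10.png

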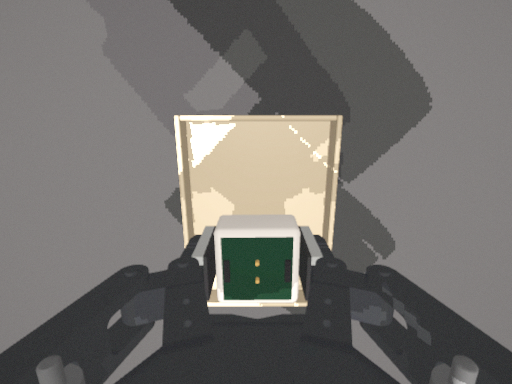

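move_arm([
  {"dx":0,"dy":0,"dz":-0.7,"rx":0,"ry":0,"rz":0},
  {"dx":0,"dy":0,"dz":-0.6,"rx":0,"ry":0,"rz":0},
  {"dx":0,"dy":0,"dz":-0.5,"rx":0,"ry":0,"rz":0},
  {"dx":0,"dy":0,"dz":-0.4,"rx":0,"ry":0,"rz":0},
  {"dx":0,"dy":0,"dz":-0.3,"rx":0,"ry":0,"rz":0},
  {"dx":0,"dy":0,"dz":-0.2,"rx":0,"ry":0,"rz":0},
  {"dx":0,"dy":0,"dz":-0.06,"rx":0,"ry":0,"rz":0},
  {"dx":0,"dy":0,"dz":0,"rx":0,"ry":0,"rz":0},
  {"dx":0,"dy":0,"dz":0,"rx":0,"ry":0,"rz":0},
  {"dx":0,"dy":0,"dz":0,"rx":0,"ry":0,"rz":0},
])

```text
t: 68.45
tcp_pos: [0.4187, -0.3279, 0.0096]
tool_rot: [0.74, 0.673, -0.0, 0.0]
force: [-0.3, 1.2, -0.7]
finger_gap: 0.507
gripper_force: 28.8
```

move_arm([
  {"dx":0,"dy":0,"dz":0,"rx":0,"ry":0,"rz":0},
  {"dx":0,"dy":0,"dz":0,"rx":0,"ry":0,"rz":0},
  {"dx":0,"dy":0,"dz":0,"rx":0,"ry":0,"rz":0},
  {"dx":0,"dy":0,"dz":0,"rx":0,"ry":0,"rz":0},
  {"dx":0,"dy":0,"dz":0.4,"rx":0,"ry":0,"rz":0},
  {"dx":0,"dy":0,"dz":0.8,"rx":0,"ry":0,"rz":0},
  {"dx":0,"dy":0,"dz":1,"rx":0,"ry":0,"rz":0},
  {"dx":0,"dy":0,"dz":1,"rx":0,"ry":0,"rz":0},
  {"dx":0,"dy":0,"dz":1,"rx":0,"ry":0,"rz":0},
  {"dx":0,"dy":0,"dz":1,"rx":0,"ry":0,"rz":0},
], claw=62)

```text
t: 69.7
tcp_pos: [0.4184, -0.3276, 0.1408]
tool_rot: [0.74, 0.673, -0.0, 0.0]
force: [0.7, -0.8, -0.6]
finger_gap: 0.624
gripper_force: 0.0
```

move_arm([
  {"dx":0.1035,"dy":0.829,"dz":0,"rx":0,"ry":0,"rz":0.0153},
  {"dx":0.1035,"dy":0.829,"dz":0,"rx":0,"ry":0,"rz":0.0153},
  {"dx":0.1035,"dy":0.829,"dz":0,"rx":0,"ry":0,"rz":0.0153},
  {"dx":0.1035,"dy":0.829,"dz":0,"rx":0,"ry":0,"rz":0.0153},
  {"dx":0.1035,"dy":0.829,"dz":0,"rx":0,"ry":0,"rz":0.0153},
  {"dx":0.1035,"dy":0.829,"dz":0,"rx":0,"ry":0,"rz":0.0153},
  {"dx":0.1035,"dy":0.829,"dz":0,"rx":0,"ry":0,"rz":0.0153},
  {"dx":0.1035,"dy":0.829,"dz":0,"rx":0,"ry":0,"rz":0.0153},
  {"dx":0.1035,"dy":0.829,"dz":0,"rx":0,"ry":0,"rz":0.0153},
  {"dx":0.1035,"dy":0.829,"dz":0,"rx":0,"ry":0,"rz":0.0153},
])

```text
t: 70.95
tcp_pos: [0.4444, -0.119, 0.1392]
tool_rot: [0.712, 0.702, -0.0, -0.0]
force: [-0.7, 0.6, -0.2]
finger_gap: 0.624
gripper_force: 0.0
```

move_arm([
  {"dx":0.1035,"dy":0.829,"dz":0,"rx":0,"ry":0,"rz":0.0153},
  {"dx":0.1035,"dy":0.829,"dz":0,"rx":0,"ry":0,"rz":0.0153},
  {"dx":0.1035,"dy":0.829,"dz":0,"rx":0,"ry":0,"rz":0.0153},
  {"dx":0.1035,"dy":0.829,"dz":0,"rx":0,"ry":0,"rz":0.0153},
  {"dx":0.1035,"dy":0.829,"dz":0,"rx":0,"ry":0,"rz":0.0153},
  {"dx":0.1035,"dy":0.829,"dz":0,"rx":0,"ry":0,"rz":0.0153},
  {"dx":0.1035,"dy":0.829,"dz":0,"rx":0,"ry":0,"rz":0.0153},
  {"dx":0.1035,"dy":0.829,"dz":0,"rx":0,"ry":0,"rz":0.0153},
  {"dx":0.1035,"dy":0.829,"dz":0,"rx":0,"ry":0,"rz":0.0153},
  {"dx":0.1035,"dy":0.829,"dz":0,"rx":0,"ry":0,"rz":0.0153},
])

```text
t: 72.2
tcp_pos: [0.4698, 0.0882, 0.1391]
tool_rot: [0.683, 0.73, -0.0, -0.0]
force: [-0.2, -1.2, 0.2]
finger_gap: 0.619
gripper_force: 0.0
```

move_arm([
  {"dx":0.1035,"dy":0.829,"dz":0,"rx":0,"ry":0,"rz":0.0153},
  {"dx":0.1035,"dy":0.829,"dz":0,"rx":0,"ry":0,"rz":0.0153},
  {"dx":0.1035,"dy":0.829,"dz":0,"rx":0,"ry":0,"rz":0.0153},
  {"dx":0.1035,"dy":0.829,"dz":0,"rx":0,"ry":0,"rz":0.0153},
  {"dx":0.1035,"dy":0.829,"dz":0,"rx":0,"ry":0,"rz":0.0153},
  {"dx":0.1035,"dy":0.829,"dz":0,"rx":0,"ry":0,"rz":0.0153},
  {"dx":0.1035,"dy":0.829,"dz":0,"rx":0,"ry":0,"rz":0.0153},
  {"dx":0.1035,"dy":0.829,"dz":0,"rx":0,"ry":0,"rz":0.0153},
  {"dx":0.1035,"dy":0.829,"dz":0,"rx":0,"ry":0,"rz":0.0153},
  {"dx":0.1035,"dy":0.829,"dz":0,"rx":0,"ry":0,"rz":0.0153},
])

```text
t: 73.45
tcp_pos: [0.4962, 0.2954, 0.1392]
tool_rot: [0.653, 0.757, -0.0, -0.0]
force: [0.2, -0.3, -0.3]
finger_gap: 0.622
gripper_force: 0.0
```

```bash
python3 - <<'E'
from h import *
m=cams.camera_model("top");im=cams.snapshot("top")[...,::-1].copy();cv2.imwrite("top4.png",im);units(im,m)
# white unit within tray
hsv=cv2.cvtColor(im,cv2.COLOR_BGR2HSV)
k=((hsv[...,2]<120)&(hsv[...,1]>30)).astype(np.uint8)
u0,v0=map(int,proj(m,[.418,-.337,.03]));print(u0,v0)
sub=k[v0-16:v0+16,u0-24:u0+24];print(sensors.sense()["tcp_pos"])
n,l,st,c=cv2.connectedComponentsWithStats(sub)
for i in range(1,n):
    if st[i][4]>30:print(st[i],ray(m,c[i][0]+u0-24,c[i][1]+v0-16,.03))
E
```

```text
394 255
[0.49700439 0.29780336 0.13946743]
[ 18  11  12  13 139] [ 0.41827608 -0.33484561]
```

move_arm([
  {"dx":0,"dy":0,"dz":-0.9,"rx":0,"ry":0,"rz":0},
  {"dx":0,"dy":0,"dz":-0.9,"rx":0,"ry":0,"rz":0},
  {"dx":0,"dy":0,"dz":-0.8,"rx":0,"ry":0,"rz":0},
  {"dx":0,"dy":0,"dz":-0.6,"rx":0,"ry":0,"rz":0},
  {"dx":0,"dy":0,"dz":-0.5,"rx":0,"ry":0,"rz":0},
  {"dx":0,"dy":0,"dz":-0.4,"rx":0,"ry":0,"rz":0},
  {"dx":0,"dy":0,"dz":-0.2,"rx":0,"ry":0,"rz":0},
  {"dx":0,"dy":0,"dz":0,"rx":0,"ry":0,"rz":0},
  {"dx":0,"dy":0,"dz":0,"rx":0,"ry":0,"rz":0},
  {"dx":0,"dy":0,"dz":0,"rx":0,"ry":0,"rz":0},
])

```text
t: 74.75
tcp_pos: [0.4965, 0.2942, 0.0323]
tool_rot: [0.654, 0.757, 0.0, 0.0]
force: [0.7, 0.7, 0.0]
finger_gap: 0.622
gripper_force: 0.0
```

move_arm([
  {"dx":0,"dy":0,"dz":0,"rx":0,"ry":0,"rz":0},
  {"dx":0,"dy":0,"dz":0,"rx":0,"ry":0,"rz":0},
  {"dx":0,"dy":0,"dz":0,"rx":0,"ry":0,"rz":0},
  {"dx":0,"dy":0,"dz":0,"rx":0,"ry":0,"rz":0},
  {"dx":0,"dy":0,"dz":0,"rx":0,"ry":0,"rz":0},
  {"dx":0,"dy":0,"dz":0,"rx":0,"ry":0,"rz":0},
  {"dx":0,"dy":0,"dz":0,"rx":0,"ry":0,"rz":0},
  {"dx":0,"dy":0,"dz":0,"rx":0,"ry":0,"rz":0},
  {"dx":0,"dy":0,"dz":0,"rx":0,"ry":0,"rz":0},
  {"dx":0,"dy":0,"dz":0,"rx":0,"ry":0,"rz":0},
], claw=0, newtons=25)

```text
t: 76.0
tcp_pos: [0.4973, 0.2942, 0.0321]
tool_rot: [0.654, 0.757, 0.001, 0.001]
force: [4.9, -0.8, 0.8]
finger_gap: 0.153
gripper_force: 26.5
```

move_arm([
  {"dx":0.042,"dy":-0.3,"dz":0,"rx":0,"ry":0,"rz":0},
  {"dx":0.042,"dy":-0.3,"dz":0,"rx":0,"ry":0,"rz":0},
  {"dx":0.042,"dy":-0.3,"dz":0,"rx":0,"ry":0,"rz":0},
  {"dx":0.042,"dy":-0.3,"dz":0,"rx":0,"ry":0,"rz":0},
  {"dx":0.042,"dy":-0.3,"dz":0,"rx":0,"ry":0,"rz":0},
  {"dx":0.042,"dy":-0.3,"dz":0,"rx":0,"ry":0,"rz":0},
  {"dx":0.042,"dy":-0.3,"dz":0,"rx":0,"ry":0,"rz":0},
  {"dx":0.028,"dy":-0.2,"dz":0,"rx":0,"ry":0,"rz":0},
  {"dx":0,"dy":0,"dz":0,"rx":0,"ry":0,"rz":0},
  {"dx":0,"dy":0,"dz":0,"rx":0,"ry":0,"rz":0},
])

```text
t: 77.25
tcp_pos: [0.5054, 0.2367, 0.0321]
tool_rot: [0.654, 0.757, 0.001, 0.001]
force: [5.1, -0.8, 1.1]
finger_gap: 0.152
gripper_force: 26.5
```

move_arm([
  {"dx":0.006,"dy":-0.04,"dz":0,"rx":0,"ry":0,"rz":0},
  {"dx":0.006,"dy":-0.04,"dz":0,"rx":0,"ry":0,"rz":0},
  {"dx":0.006,"dy":-0.04,"dz":0,"rx":0,"ry":0,"rz":0},
  {"dx":0,"dy":0,"dz":0,"rx":0,"ry":0,"rz":0},
  {"dx":0,"dy":0,"dz":0,"rx":0,"ry":0,"rz":0},
  {"dx":0,"dy":0,"dz":0,"rx":0,"ry":0,"rz":0},
  {"dx":0,"dy":0,"dz":0,"rx":0,"ry":0,"rz":0},
  {"dx":0,"dy":0,"dz":0,"rx":0,"ry":0,"rz":0},
  {"dx":0,"dy":0,"dz":0,"rx":0,"ry":0,"rz":0},
  {"dx":0,"dy":0,"dz":0,"rx":0,"ry":0,"rz":0},
])

```text
t: 78.5
tcp_pos: [0.5058, 0.2344, 0.0321]
tool_rot: [0.654, 0.757, 0.001, 0.0]
force: [5.2, 1.8, 0.3]
finger_gap: 0.15
gripper_force: 26.5
```

move_arm([
  {"dx":0.006,"dy":-0.04,"dz":0,"rx":0,"ry":0,"rz":0},
  {"dx":0,"dy":0,"dz":0,"rx":0,"ry":0,"rz":0},
  {"dx":0,"dy":0,"dz":0,"rx":0,"ry":0,"rz":0},
  {"dx":0,"dy":0,"dz":0,"rx":0,"ry":0,"rz":0},
  {"dx":0,"dy":0,"dz":0,"rx":0,"ry":0,"rz":0},
  {"dx":0,"dy":0,"dz":0,"rx":0,"ry":0,"rz":0},
  {"dx":0,"dy":0,"dz":0,"rx":0,"ry":0,"rz":0},
  {"dx":0,"dy":0,"dz":0,"rx":0,"ry":0,"rz":0},
  {"dx":0,"dy":0,"dz":0,"rx":0,"ry":0,"rz":0},
  {"dx":0,"dy":0,"dz":0,"rx":0,"ry":0,"rz":0},
])

```text
t: 79.75
tcp_pos: [0.5059, 0.2334, 0.0321]
tool_rot: [0.654, 0.757, 0.001, 0.0]
force: [4.7, 2.1, 1.4]
finger_gap: 0.148
gripper_force: 26.5
```

move_arm([
  {"dx":0.006,"dy":-0.04,"dz":0,"rx":0,"ry":0,"rz":0},
  {"dx":0,"dy":0,"dz":0,"rx":0,"ry":0,"rz":0},
  {"dx":0,"dy":0,"dz":0,"rx":0,"ry":0,"rz":0},
  {"dx":0,"dy":0,"dz":0,"rx":0,"ry":0,"rz":0},
  {"dx":0,"dy":0,"dz":0,"rx":0,"ry":0,"rz":0},
  {"dx":0.006,"dy":-0.04,"dz":0,"rx":0,"ry":0,"rz":0},
  {"dx":0,"dy":0,"dz":0,"rx":0,"ry":0,"rz":0},
  {"dx":0,"dy":0,"dz":0,"rx":0,"ry":0,"rz":0},
  {"dx":0,"dy":0,"dz":0,"rx":0,"ry":0,"rz":0},
  {"dx":0,"dy":0,"dz":0,"rx":0,"ry":0,"rz":0},
])

```text
t: 81.0
tcp_pos: [0.5062, 0.2314, 0.0321]
tool_rot: [0.654, 0.757, 0.001, 0.0]
force: [4.0, 2.7, 0.4]
finger_gap: 0.152
gripper_force: 26.5
```

move_arm([
  {"dx":0.006,"dy":-0.04,"dz":0,"rx":0,"ry":0,"rz":0},
  {"dx":0,"dy":0,"dz":0,"rx":0,"ry":0,"rz":0},
  {"dx":0,"dy":0,"dz":0,"rx":0,"ry":0,"rz":0},
  {"dx":0,"dy":0,"dz":0,"rx":0,"ry":0,"rz":0},
  {"dx":0,"dy":0,"dz":0,"rx":0,"ry":0,"rz":0},
  {"dx":0,"dy":0,"dz":0,"rx":0,"ry":0,"rz":0},
  {"dx":0,"dy":0,"dz":0,"rx":0,"ry":0,"rz":0},
  {"dx":0,"dy":0,"dz":0,"rx":0,"ry":0,"rz":0},
  {"dx":0,"dy":0,"dz":0,"rx":0,"ry":0,"rz":0},
  {"dx":0,"dy":0,"dz":0,"rx":0,"ry":0,"rz":0},
])

```text
t: 82.25
tcp_pos: [0.5064, 0.2304, 0.0321]
tool_rot: [0.654, 0.757, 0.001, 0.0]
force: [4.3, 2.3, -0.3]
finger_gap: 0.152
gripper_force: 26.5
```

move_arm([
  {"dx":0.006,"dy":-0.04,"dz":0,"rx":0,"ry":0,"rz":0},
  {"dx":0,"dy":0,"dz":0,"rx":0,"ry":0,"rz":0},
  {"dx":0,"dy":0,"dz":0,"rx":0,"ry":0,"rz":0},
  {"dx":0,"dy":0,"dz":0,"rx":0,"ry":0,"rz":0},
  {"dx":0,"dy":0,"dz":0,"rx":0,"ry":0,"rz":0},
  {"dx":0.006,"dy":-0.04,"dz":0,"rx":0,"ry":0,"rz":0},
  {"dx":0,"dy":0,"dz":0,"rx":0,"ry":0,"rz":0},
  {"dx":0,"dy":0,"dz":0,"rx":0,"ry":0,"rz":0},
  {"dx":0,"dy":0,"dz":0,"rx":0,"ry":0,"rz":0},
  {"dx":0,"dy":0,"dz":0,"rx":0,"ry":0,"rz":0},
])

```text
t: 83.5
tcp_pos: [0.5065, 0.2297, 0.0321]
tool_rot: [0.654, 0.756, 0.002, -0.0]
force: [4.1, 7.4, -0.2]
finger_gap: 0.148
gripper_force: 26.4
```

```bash
python3 - <<'E'
from h import *
# compare post / rod in wrist view
m=cams.camera_model("wrist");im=cams.snapshot("wrist")[...,::-1].copy();cv2.imwrite("w11.png",im)
s=sensors.sense();print(s["tcp_pos"],s["force"])
th=np.radians(8);n=np.array([-np.sin(th),np.cos(th)]);ex=np.array([np.cos(th),np.sin(th)]);o=np.array([.5403,.1612])
# predicted pixels of post top at bolt 0/5mm, rod tip zone
for nm,x,y,z in[("post0",-.025,.078,.056),("post5",-.025,.083,.056),("block-y0",-.025,.068,.024),("block+y0",-.025,.088,.024),("block+y5",-.025,.093,.024),("wallL",-.025,.03,.034)]:
    w=o+ex*x+n*y;print(nm,np.round(proj(m,[*w,z])))
E
```

```text
[0.50642679 0.22969557 0.03208544] [4.41324501 6.98994045 0.66372021]
post0 [252. 250.]
post5 [252. 240.]
block-y0 [253. 239.]
block+y0 [253. 209.]
block+y5 [253. 201.]
wallL [253. 303.]
```

move_arm([
  {"dx":0.006,"dy":-0.04,"dz":0,"rx":0,"ry":0,"rz":0},
  {"dx":0,"dy":0,"dz":0,"rx":0,"ry":0,"rz":0},
  {"dx":0,"dy":0,"dz":0,"rx":0,"ry":0,"rz":0},
  {"dx":0,"dy":0,"dz":0,"rx":0,"ry":0,"rz":0},
  {"dx":0,"dy":0,"dz":0,"rx":0,"ry":0,"rz":0},
  {"dx":0,"dy":0,"dz":0,"rx":0,"ry":0,"rz":0},
  {"dx":0,"dy":0,"dz":0,"rx":0,"ry":0,"rz":0},
  {"dx":0,"dy":0,"dz":0,"rx":0,"ry":0,"rz":0},
  {"dx":0,"dy":0,"dz":0,"rx":0,"ry":0,"rz":0},
  {"dx":0,"dy":0,"dz":0,"rx":0,"ry":0,"rz":0},
])

```text
t: 84.8
tcp_pos: [0.5065, 0.2296, 0.0321]
tool_rot: [0.655, 0.756, 0.003, -0.001]
force: [3.6, 11.4, 0.2]
finger_gap: 0.149
gripper_force: 26.4
```

move_arm([
  {"dx":0,"dy":0,"dz":0,"rx":0,"ry":0,"rz":0},
  {"dx":0,"dy":0,"dz":0,"rx":0,"ry":0,"rz":0},
  {"dx":0,"dy":0,"dz":0,"rx":0,"ry":0,"rz":0},
  {"dx":0,"dy":0,"dz":0,"rx":0,"ry":0,"rz":0},
  {"dx":0,"dy":0,"dz":0,"rx":0,"ry":0,"rz":0},
  {"dx":0,"dy":0,"dz":0.6,"rx":0,"ry":0,"rz":0},
  {"dx":0,"dy":0,"dz":1,"rx":0,"ry":0,"rz":0},
  {"dx":0,"dy":0,"dz":1,"rx":0,"ry":0,"rz":0},
  {"dx":0,"dy":0,"dz":1,"rx":0,"ry":0,"rz":0},
  {"dx":0,"dy":0,"dz":1,"rx":0,"ry":0,"rz":0},
], claw=60)

```text
t: 86.05
tcp_pos: [0.5057, 0.2265, 0.1487]
tool_rot: [0.654, 0.757, 0.0, 0.0]
force: [0.1, 0.0, -0.1]
finger_gap: 0.597
gripper_force: 0.0
```

move_arm([
  {"dx":0,"dy":1,"dz":0,"rx":0,"ry":0,"rz":0},
  {"dx":0,"dy":1,"dz":0,"rx":0,"ry":0,"rz":0},
  {"dx":0,"dy":1,"dz":0,"rx":0,"ry":0,"rz":0},
  {"dx":0,"dy":1,"dz":0,"rx":0,"ry":0,"rz":0},
  {"dx":0,"dy":1,"dz":0,"rx":0,"ry":0,"rz":0},
  {"dx":0,"dy":1,"dz":0,"rx":0,"ry":0,"rz":0},
  {"dx":0,"dy":1,"dz":0,"rx":0,"ry":0,"rz":0},
  {"dx":0,"dy":0,"dz":0,"rx":0,"ry":0,"rz":0},
  {"dx":0,"dy":0,"dz":0,"rx":0,"ry":0,"rz":0},
  {"dx":0,"dy":0,"dz":0,"rx":0,"ry":0,"rz":0},
])

```text
t: 87.3
tcp_pos: [0.5057, 0.4004, 0.147]
tool_rot: [0.654, 0.756, -0.0, -0.0]
force: [0.4, 0.1, 0.2]
finger_gap: 0.602
gripper_force: 0.0
```

```bash
python3 - <<'E'
from h import *
im=cams.snapshot("top")[...,::-1].copy();cv2.imwrite("top5.png",im);m=cams.camera_model("top");units(im,m)
a=cv2.imread("top_raw.png")
# bolt/gate region vs the initial picture
for nm,(r0,r1,c0,c1) in {"bolt":(214,240,172,205),"rod":(214,232,205,228)}.items():
    d=cv2.absdiff(a,im)[r0:r1,c0:c1].mean();print(nm,d)
g=lambda i:cv2.cvtColor(i,cv2.COLOR_BGR2GRAY)
def post(i):
    k=(g(i)[218:236,178:200]<70).astype(np.uint8);n,l,s,c=cv2.connectedComponentsWithStats(k)
    j=1+np.argmax(s[1:,4]);return c[j]+[178,218],s[j]
print(post(a),post(im))
E
```

```text
[ 0.6148  0.4303  0.0497  0.0491 45.4898] [125. 192.]
bolt 30.12898212898213
rod 2.8019323671497585
(array([188.875, 227.875]), array([10,  9,  3,  3,  8], dtype=int32)) (array([187.2962963 , 219.60493827]), array([ 0,  0, 22,  6, 81], dtype=int32))
```

```bash
python3 -c "
from station import order
print(order.sign_off())"
```

```text
the job is handed in; nothing more can be done
None
```

The job is handed in: all three finished units were pushed through the gate, which shut behind the last, the one unfinished unit stands in the tray, and the bolt was pushed home until it hit its stop; sign-off gave no verdict.

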